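# Snap the handles of the card caddies shut and hang them on the desk rail

### The arm

A 6-joint arm with a two-finger parallel gripper is mounted at the origin on the work surface. World frame = base frame: x ahead of the robot, y to its left, z up, the work surface at z = 0. Lengths are in m, angles in rad, forces in N, time in s.
With the tool pointing down it reaches from about 0.25 to 0.725 m from the base axis. Payload 4 kg.
Tool frame: the origin (TCP) lies on the centre line of the jaws, within the pads' length; the fingertips stand 22 mm ahead of it and the grasp point (between the pads) lies 3 mm ahead of it; z points along the fingers, y is the line along which they close (so a half turn about z gives the same grasp; the last joint's range is limited). The gripper opens to 85 mm and grips with 20 to 120 N. Pads are 22 mm wide; open, the fingers measure 114 mm over their backs; the gripper's body (76 mm by 85 mm) begins 54 mm behind the grasp point. The pads swing forward as they close: fully open they stand 13 mm farther back than shut.
Start: joints at [-1.138, 0.241, 0.005, 1.335, 0, 1.571], TCP at [0.21, -0.454, 0.253] pointing down, gripper open.
Joint ranges: [-2.72, 2.72], [-1.05, 1.87], [-1.09, 1.28], [-1.99, 2.15], [-1.42, 1.44], [-3.14, 3.14]. Speed limits (rad/s): [2.79, 2.79, 3.14, 3.14, 3.14, 3.14].

### API

Orientations are given as a unit quaternion [x, y, z, w].
In Python, from workcell import bot gives the robot as it stands.
- The arm moves only by the shell command python3 -m inch 'ROWS'. ROWS is JSON, one flat list of numbers, 7 for each row, row after row: the shift along the world's x, y, z in mm, then the turn, a rotation vector about the world's x, y, z in rad, then the opening in per cent of the stroke, from 0 (shut) to 100 (fully open). A call has 1 to 8 rows; each row is the pose to reach, as a shift and turn from the pose commanded when the call began; what a row does not reach only later rows make up. A row lasts 1/12 s, in which the tool goes at most 41.7 mm and 7.16 degrees, less where a joint would pass 70% of its speed; a pose out of reach is approached as far as the arm can. A call with a gripper value outside its range is refused whole. The fingers move at their own pace and stop on an object; the grip force is fixed at half the most. Time passes only in rows, so rows that repeat a pose let the fingers close. It gives the time, the measured TCP pose, the force, the opening and the grip force at its end, in the units of the state.
- bot.get_obs(): the state, without advancing time (a new reading comes with each control period).
- bot.camera(name): name is "side" or "top" or "wrist"; returns the picture (400x640x3 uint8, blue, green, red); there is no depth.
- bot.camera_info(name): a dict with "intrinsics" (3x3 intrinsics, pixels), "camera_from_world" (4x4, takes a point from world to camera coordinates); the wrist camera has in their place "hand_eye" (4x4, takes a point from camera to tool coordinates, whose origin is the TCP and whose axes are the flange's). Camera axes: x right, y down, z forward; pixel columns grow to the right and rows downward; lengths in m; the calibration is good to about 2 mm. A picture is of the moment at which its call begins: read the wrist's pose just before it. camera_info takes no time and is no camera call.
- bot.job_done(): hands the job in; it is judged then, once.
Trained networks look in the newest picture that a camera, given by its name, has taken for a name from the list of things; names that differ only in an ending like _2 or _b are one class to them, and where a whole thing is asked for, a point or a joint stands for the part that bears it (a point fixed in the world has none). Each returns a list of dicts, best first, with "confidence" (0 to 1); they miss things now and then, are a little off and sometimes report something else, mostly with a low value. They report only what shows in the picture. A call takes as long as a camera call. They do not tell look-alikes from the thing itself.
- bot.silhouettes(camera, target): "mask" (400x640 bool, what is visible of it) and "uv" ([column, row] in pixels, amid what is visible of it).
- bot.spot_point(camera, target): "uv" ([column, row] in pixels: a listed point, or the origin of a listed thing).
The state is a dict: "clock": time; "joint_pos": joint angles; "joint_vel": joint speeds; "tau": joint torques, N m; "eef_pos": TCP position; "tool_rot": TCP orientation; "ft_force": force on the tool from outside, world axes, zero at the start; "ft_torque": the same for the moment, N m; "grip_width": finger opening in m; "grasp_force": force on a finger pad.
Only numpy, scipy, OpenCV 4.12 (cv2) and the standard library are available. Lean on these libraries where they do the work, as an engineer would, in place of code of your own. Each camera call takes 0.05 s, during which the arm holds its last target. There are 200 camera calls.

### The job

The handle of each index-card caddy on the desk is still held only by an open press stud. One after another, set each caddy with its orange stud between the jaws of the snap pliers held in the vice and press the pliers closed until the stud clicks home (use the pliers for this, not your fingers on the cap), then hang every caddy by its handle on the desk rail, one to a double hook, its bar lying on both prongs. Leave the spectacle case and the mug where they are.

Things in the scene. Friction and masses are not known exactly. Their poses are not given: they have to be found in the camera images.
- caddy1_bar (a point): middle of the black grip bar of the blue card caddy's handle, 125 mm above its underside, over the tub's centre; axes are the caddy's: x along the bar, z up. Bar 134 long, 10 wide, 12 mm high: pinch it across from above. Steel legs (14 x 4 mm) run down from it at x = -60 and +60 mm; the window between bar and tub is 57 high, 106 mm long. Absent caddies read None
- caddy1_tub (a point): centre of the blue caddy's tub (same axes), 31 mm above its underside: 84 (x) x 60 (y) x 62 mm high, filled with cards, caddy about 0.24 kg. Ears on its end walls reach to x = +-71 mm, 28 to 56 mm up, and carry the handle's feet: riveted at +x, on the open press stud at -x
- stud1_cap (a point): centre of the orange snap cap (18 mm across, 4 thick) of the blue caddy's stud, 42 mm above its underside; in the caddy's axes at x = -60, y = -12 mm while open; it closes 6 mm along +y. Ear and stud are 21 mm thick there while open (y = -14, the cap's face, to y = +7 mm, the stud's back), 15 mm when shut
- stud1 (a joint): travel of the blue caddy's cap: 0 = open, 0.006 m = clicked home. About 20 N pushes it over half-way, then it jumps home and stays; let go earlier, it springs back. To be pushed by the pliers, not the fingers
- caddy2_bar (a point): middle of the black grip bar of the green card caddy's handle, 125 mm above its underside, over the tub's centre; axes are the caddy's: x along the bar, z up. Bar 134 long, 10 wide, 12 mm high: pinch it across from above. Steel legs (14 x 4 mm) run down from it at x = -60 and +60 mm; the window between bar and tub is 57 high, 106 mm long. Absent caddies read None
- caddy2_tub (a point): centre of the green caddy's tub (same axes), 31 mm above its underside: 84 (x) x 60 (y) x 62 mm high, filled with cards, caddy about 0.24 kg. Ears on its end walls reach to x = +-71 mm, 28 to 56 mm up, and carry the handle's feet: riveted at +x, on the open press stud at -x
- stud2_cap (a point): centre of the orange snap cap (18 mm across, 4 thick) of the green caddy's stud, 42 mm above its underside; in the caddy's axes at x = -60, y = -12 mm while open; it closes 6 mm along +y. Ear and stud are 21 mm thick there while open (y = -14, the cap's face, to y = +7 mm, the stud's back), 15 mm when shut
- stud2 (a joint): travel of the green caddy's cap: 0 = open, 0.006 m = clicked home. About 20 N pushes it over half-way, then it jumps home and stays; let go earlier, it springs back. To be pushed by the pliers, not the fingers
- caddy3_bar (a point): middle of the black grip bar of the grey card caddy's handle, 125 mm above its underside, over the tub's centre; axes are the caddy's: x along the bar, z up. Bar 134 long, 10 wide, 12 mm high: pinch it across from above. Steel legs (14 x 4 mm) run down from it at x = -60 and +60 mm; the window between bar and tub is 57 high, 106 mm long. Absent caddies read None
- caddy3_tub (a point): centre of the grey caddy's tub (same axes), 31 mm above its underside: 84 (x) x 60 (y) x 62 mm high, filled with cards, caddy about 0.24 kg. Ears on its end walls reach to x = +-71 mm, 28 to 56 mm up, and carry the handle's feet: riveted at +x, on the open press stud at -x
- stud3_cap (a point): centre of the orange snap cap (18 mm across, 4 thick) of the grey caddy's stud, 42 mm above its underside; in the caddy's axes at x = -60, y = -12 mm while open; it closes 6 mm along +y. Ear and stud are 21 mm thick there while open (y = -14, the cap's face, to y = +7 mm, the stud's back), 15 mm when shut
- stud3 (a joint): travel of the grey caddy's cap: 0 = open, 0.006 m = clicked home. About 20 N pushes it over half-way, then it jumps home and stays; let go earlier, it springs back. To be pushed by the pliers, not the fingers
- pliers (a joint): swing of the free lever of the red-handled snap pliers: 0 = open, about 0.31 rad = closed on a clicked stud, 0.335 = stop. A light spring (0.13 to 0.29 N m) reopens it. Seen from above it turns anticlockwise to close. The pliers lie flat, 34 to 50 mm above the desk, the other handle clamped in a small blue vice
- pivot (a point): pivot of the pliers, 42 mm above the desk; axes as for the die. The vice (up to 57 mm high) and its screw lie between x = -25 and -145, y = -93 and +15 mm from here; the handles reach to x = -175 mm
- die (a point): middle of the open jaw gap at the dies, 42 mm up. Axes: x out of the jaws, away from the handles; y across the gap. Fixed die face at y = +15.5, open moving one at y = -15.5 mm, closing along +y; dies 16 mm across, jaw tips at x = +10, throat free from x = -25 mm. A caddy stands on the desk with axes parallel to these, its ear let down between the jaws, tub beyond the tips; it shifts as they close
- handle (a point): middle of the free handle of the pliers, where to press, 42 mm up, 142 mm from the pivot (its axes turn with the lever). Handle 13 wide, 16 mm high. Open, it lies at x = -126, y = +65 mm from the pivot in the die's axes; pressed about 45 mm towards -y, with up to 15 N, it closes the jaws. Its outer (+y) side is free
- hook1 (a point): double hook of the desk rail: two brass prongs 8 mm thick, 64 mm apart along y, level, from the rail board to -x. This is where the middle of a hung bar lies (175 mm up, 10 over the prongs' centre line). x: tips to board; z up. Tips turn up from x = -35 to -45 mm, to 12 mm above this point; board's face at x = +64, top 4 mm above it. Hooks 165 mm apart, free below; bars hang either way round
- hook2 (a point): double hook of the desk rail: two brass prongs 8 mm thick, 64 mm apart along y, level, from the rail board to -x. This is where the middle of a hung bar lies (175 mm up, 10 over the prongs' centre line). x: tips to board; z up. Tips turn up from x = -35 to -45 mm, to 12 mm above this point; board's face at x = +64, top 4 mm above it. Hooks 165 mm apart, free below; bars hang either way round
- hook3 (a point): double hook of the desk rail: two brass prongs 8 mm thick, 64 mm apart along y, level, from the rail board to -x. This is where the middle of a hung bar lies (175 mm up, 10 over the prongs' centre line). x: tips to board; z up. Tips turn up from x = -35 to -45 mm, to 12 mm above this point; board's face at x = +64, top 4 mm above it. Hooks 165 mm apart, free below; bars hang either way round
- case_mid (a point): middle of a red spectacle case, 160 x 62 x 40 mm, to be left alone
- mug_mid (a point): middle of a white mug, 80 mm across, 92 mm high, to be left alone
Not all that is in view belongs to the job. Leave any red look-alike of the part that bears caddy1_bar alone.

How it is judged:
By the outcome, as a careful person would: the job done as asked, in the order asked, and still so for the second after the job is handed in, with the robot touching nothing.
Of caddy1, caddy2, caddy3 only 2 to 3 are there at a start; the rules pass over those that are not, and their reading is None.
At some moment in a run one of caddy1, caddy2, caddy3 may be knocked a few centimetres aside while the robot is not near it.
Once in a run the grip may slacken for a moment while it holds something.
It also fails if it takes over 210 s, if anything falls off the work surface, if the arm or the gripper's body presses on something with over 40 N, if the wrist force passes 120 N, or if a joint passes its speed limit or range.

## Working session

There is one attempt and no reset: what is moved stays moved. The work goes in short steps, Python scripts to look and compute and a shell command to move; the robot and the scene stay as the last step left them, time stands still between calls to the robot, and variables do not carry over. Pictures are saved under pics/ and viewed, at most 14 in all, crops included, and the job is handed in when it is done.

```bash
ls; mkdir -p pics; python3 - <<'E'
from workcell import bot
import cv2
o=bot.get_obs(); print(o['clock'],o['eef_pos'],o['tool_rot'],o['grip_width'])
for c in ['top','side']:
    cv2.imwrite(f'pics/{c}0.png',bot.camera(c))
    i=bot.camera_info(c); print(c,i)
    for n in ['caddy1_bar','caddy2_bar','caddy3_bar','stud1_cap','stud2_cap','stud3_cap','caddy1_tub','caddy2_tub','caddy3_tub','pivot','die','handle','hook1','hook2','hook3','case_mid','mug_mid']:
        r=bot.spot_point(c,n); print(n,[(round(float(d['confidence']),2),[round(float(x)) for x in d['uv']]) for d in r[:3]])
print(bot.camera_info('wrist'))
E
```

```text
pics
0.0 [ 0.20944298 -0.45336778  0.25241395] [ 9.76682505e-01  2.14686234e-01 -2.33150370e-04 -1.02497836e-03] 0.08565942589781328
top {'intrinsics': array([[368.53034257,   0.        , 317.49482888],
       [  0.        , 368.53034257, 198.14818962],
       [  0.        ,   0.        ,   1.        ]]), 'camera_from_world': array([[ 0.00443585, -0.99996081,  0.00766205,  0.00246237],
       [-0.99757084, -0.00495765, -0.06948264,  0.484747  ],
       [ 0.0695179 , -0.00733523, -0.99755374,  1.09331122],
       [ 0.        ,  0.        ,  0.        ,  1.        ]])}
caddy1_bar [(0.76, [284, 211])]
caddy2_bar [(0.91, [246, 217])]
caddy3_bar [(0.89, [210, 210])]
stud1_cap []
stud2_cap []
stud3_cap []
caddy1_tub [(0.73, [285, 215]), (0.7, [158, 260])]
caddy2_tub [(0.97, [253, 217])]
caddy3_tub [(0.72, [221, 214])]
pivot [(0.74, [248, 218]), (0.69, [391, 190])]
die [(0.96, [374, 185])]
handle [(0.75, [435, 211])]
hook1 [(0.93, [256, 134]), (0.75, [383, 138]), (0.75, [320, 136])]
hook2 [(0.93, [256, 134]), (0.75, [383, 138]), (0.75, [320, 136])]
hook3 [(0.93, [256, 134]), (0.75, [383, 13
[... 1059 characters left out ...]
78, 180]), (0.73, [286, 142]), (0.65, [265, 216])]
hook3 [(0.88, [278, 180]), (0.73, [286, 142]), (0.65, [265, 216])]
case_mid [(0.98, [296, 123])]
mug_mid [(0.61, [273, 320])]
{'intrinsics': array([[331.76061142,   0.        , 317.09373449],
       [  0.        , 331.76061142, 200.836372  ],
       [  0.        ,   0.        ,   1.        ]]), 'hand_eye': array([[-4.46841444e-04, -9.47973758e-01, -3.18348166e-01,
         8.18595867e-02],
       [ 9.99999895e-01, -4.55653880e-04, -4.67836083e-05,
         1.20141888e-03],
       [-1.00706944e-04, -3.18348154e-01,  9.47973862e-01,
        -1.20690499e-01],
       [ 0.00000000e+00,  0.00000000e+00,  0.00000000e+00,
         1.00000000e+00]])}
```

View pics/top0.png

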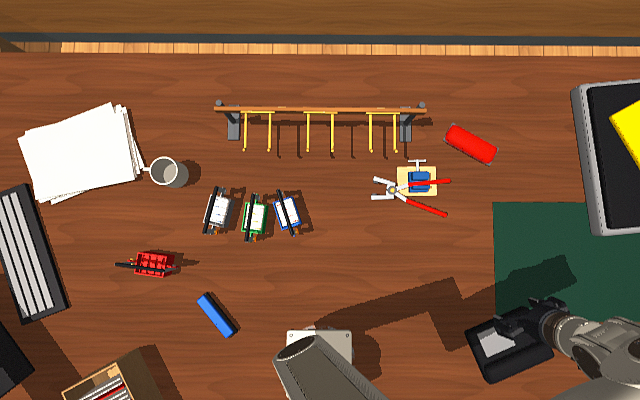

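View pics/side0.png

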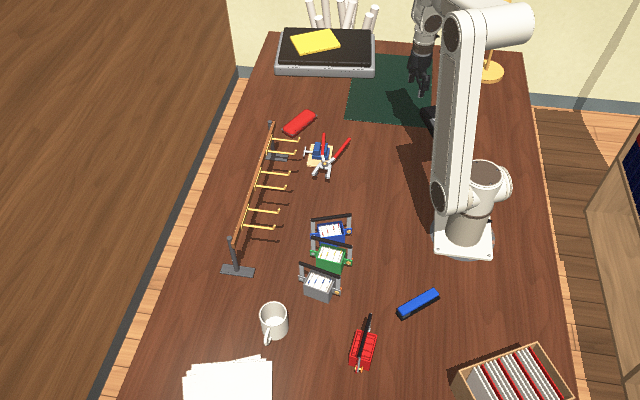

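The top view shows grey (215,212), green (254,217) and blue (287,212) caddies. The red caddy at (152,263) is a look-alike and stays untouched. The other confusable items are a blue stapler-like block at (217,315) and the red case at (470,145). The pliers' jaws are at (374,185), pointing left, with the free handle at (447,213). The hooks are at (258,134), (320,136) and (383,138).

Next I'll look closer with the wrist camera.

```bash
cat > h.py <<'E'
from workcell import bot
import cv2,numpy as np,json,os
from scipy.spatial.transform import Rotation as R
def cam(name):
    i=bot.camera_info(name);K=i['intrinsics']
    if name=='wrist':
        o=bot.get_obs();T=np.eye(4);T[:3,:3]=R.from_quat(o['tool_rot']).as_matrix();T[:3,3]=o['eef_pos']
        W=T@i['hand_eye']; C=np.linalg.inv(W)
    else: C=i['camera_from_world']
    return K@C[:3]
def snap(name,names,png=None):
    P=cam(name);im=bot.camera(name)
    if png: cv2.imwrite(png,im)
    out=[]
    for n in names:
        for d in bot.spot_point(name,n)[:3]: out.append((n,round(float(d['confidence']),2),[float(x) for x in d['uv']]))
    return P,out,im
def ray(P,uv,z):
    "intersection of pixel ray with the plane z"
    A=np.array([P[0]-uv[0]*P[2],P[1]-uv[1]*P[2]])
    s=np.linalg.solve(A[:,:2],-A[:,2]*z-A[:,3]); return s
def tri(obs):
    A=np.vstack([[P[0]-u*P[2],P[1]-v*P[2]] for P,(u,v) in obs])
    A=A/np.linalg.norm(A[:,:3],axis=1,keepdims=True)
    x,r,_,_=np.linalg.lstsq(A[:,:3],-A[:,3],rcond=None); return x,np.abs(A@np.r_[x,1]).max()
def pose():
    o=bot.get_obs();r=R.from_quat(o['tool_rot']).as_matrix()
    print('t',round(o['clock'],2),'tcp',np.round(o['eef_pos']*1000,1),'yaw',round(np.degrees(np.arctan2(r[1,0],r[0,0])),1),'tilt',round(np.degrees(np.arccos(-r[2,2])),2),'q',np.round(o['joint_pos'],2),'F',np.round(o['ft_force'],1),'w',round(o['grip_width']*1000,1),'g',round(o['grasp_force'],1))
E
python3 -m inch '[240,254,108,0,0,-0.432,100, 240,254,108,0,0,-0.432,100, 240,254,108,0,0,-0.432,100, 240,254,108,0,0,-0.432,100, 240,254,108,0,0,-0.432,100, 240,254,108,0,0,-0.432,100, 240,254,108,0,0,-0.432,100, 240,254,108,0,0,-0.432,100]'
python3 -m inch '[30,30,14,0,0,0,100, 30,30,14,0,0,0,100, 30,30,14,0,0,0,100]'
python3 - <<'E'
from h import *
pose()
Ns=['pivot','die','handle','hook1','caddy1_bar']
P,o,im=snap('wrist',Ns,'pics/w1.png')
H={'pivot':.042,'die':.042,'handle':.042,'hook1':.175,'caddy1_bar':.125}
for n,c,uv in o: print(n,c,np.round(uv,1),np.round(ray(P,uv,H[n])*1000,1))
P,o,im=snap('top',['hook1','pivot','die','handle'])
for n,c,uv in o: print('top',n,c,np.round(uv,1),np.round(ray(P,uv,H[n])*1000,1))
E
```

```text
clock: 2.47
eef_pos: [0.4211, -0.2296, 0.3488]
tool_rot: [1.0, 0.0, 0.0, 0.0]
ft_force: [1.0, -1.0, -0.4]
grip_width: 0.0856
grasp_force: 0.0
clock: 2.72
eef_pos: [0.4518, -0.1997, 0.3625]
tool_rot: [1.0, 0.003, 0.001, 0.0]
ft_force: [-0.6, -0.2, -0.8]
grip_width: 0.0856
grasp_force: 0.0
t 2.72 tcp [ 451.8 -199.7  362.5] yaw 0.3 tilt 0.09 q [-0.42  0.21  0.25  1.61 -0.    2.72] F [-0.6 -0.2 -0.8] w 85.6 g 0.0
pivot 0.94 [325.3 113. ] [ 505.9 -211.3]
die 0.65 [286.7 104.3] [ 516.4 -161.9]
handle 0.86 [421.7 160. ] [ 445.3 -342. ]
caddy1_bar 0.66 [ 52.5 176.2] [441.7  92.7]
top hook1 0.82 [383.8 134.2] [ 642.4 -166.9]
top hook1 0.72 [319.3 134.5] [640.5   1.9]
top hook1 0.71 [255.2 135.3] [637.3 169.2]
top pivot 0.74 [393.8 187.9] [ 514.4 -220.4]
top die 0.78 [375.6 186.8] [ 517.4 -166.6]
top die 0.26 [282.9 212.9] [439.1 106.2]
```

View pics/w1.png

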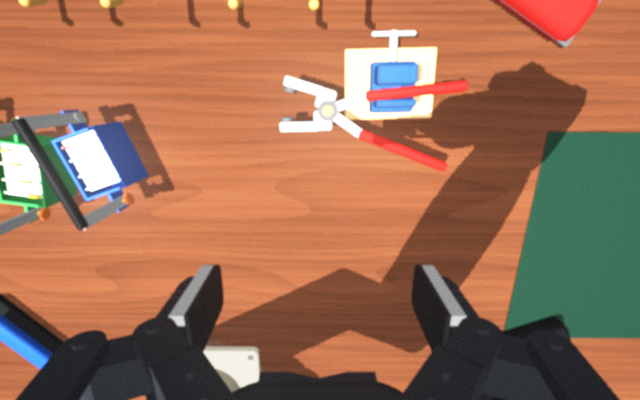

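Wrist view: pivot (328,111), jaws (300,87) and (300,127), free handle end (445,165), blue caddy bar from (18,122) to (82,226), its orange stud at (125,203), on the near end. Going closer to the pliers.

```bash

python3 -m inch '[40,-20,-130,0,0,0,100, 40,-20,-130,0,0,0,100, 40,-20,-130,0,0,0,100, 40,-20,-130,0,0,0,100, 40,-20,-130,0,0,0,100]' >/dev/null
cat > look.py <<'E'
from h import *
import pickle,sys
def pl(tag,png=None):
    pose();P,o,im=snap('wrist',['pivot','die','handle'],png)
    for n,c,uv in o: print(n,c,np.round(uv,1),np.round(ray(P,uv,.042)*1000,1))
    return {n:(P,uv) for n,c,uv in reversed(o)}
E
python3 - <<'E'
from look import *
pickle.dump(pl('a','pics/p1.png'),open('a.pkl','wb'))
E
python3 -m inch '[0,-70,0,0,0,0,100, 0,-70,0,0,0,0,100, 0,-70,0,0,0,0,100]' >/dev/null
python3 - <<'E'
from look import *
b=pl('b','pics/p2.png');a=pickle.load(open('a.pkl','rb'))
for n in a:
    if n in b: print(n,[np.round(v*1000,1) for v in tri([a[n],b[n]])])
E
```

```text
t 3.68 tcp [ 488.2 -220.7  227.1] yaw 0.0 tilt 0.52 q [-0.42  0.33  0.06  1.31 -0.    2.72] F [-0.2  0.6 -0.2] w 85.3 g 0.0
handle 0.91 [439.9 220.8] [ 445.5 -343. ]
t 4.13 tcp [ 490.9 -296.   234.4] yaw -0.2 tilt 0.39 q [-0.54  0.39  0.16  1.34 -0.    2.6 ] F [-0.4 -0.   0.9] w 85.2 g 0.0
pivot 0.58 [228.7 161.7] [ 508.9 -213.6]
handle 0.68 [360.1 221.8] [ 446.3 -341.7]
handle [array([ 447.9, -341. ,   46.9]), np.float64(0.4)]
```

View pics/p1.png

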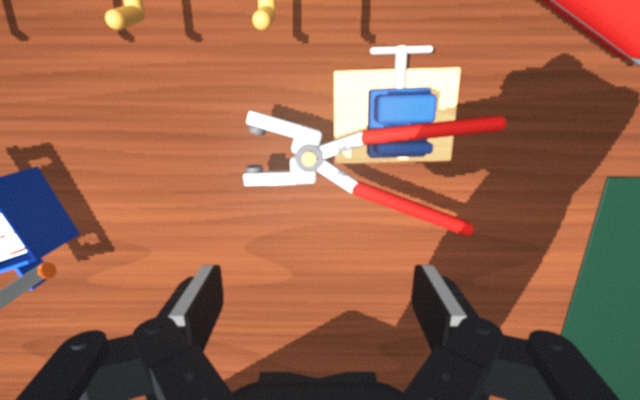

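```bash
python3 -c "
import cv2
a=cv2.imread('pics/p1.png')[90:210,230:390];cv2.imwrite('pics/p1c.png',cv2.resize(a,None,fx=5,fy=5,interpolation=cv2.INTER_CUBIC))"
python3 -m inch '[0,0,0,0,0,0,100, 0,0,0,0,0,0,100, 0,0,0,0,0,0,100]'|tail -5
python3 -c "
from look import *
pl('c','pics/p3.png')"
```

```text
eef_pos: [0.4903, -0.2905, 0.2323]
tool_rot: [1.0, 0.001, 0.0, 0.0]
ft_force: [-0.3, -0.2, -0.4]
grip_width: 0.0854
grasp_force: 0.0
t 4.58 tcp [ 490.3 -290.5  232.3] yaw 0.1 tilt 0.02 q [-0.53  0.39  0.16  1.34  0.    2.6 ] F [-0.3 -0.2 -0.4] w 85.4 g 0.0
pivot 0.78 [235.1 162. ] [ 507.2 -213.5]
handle 0.62 [364.8 223.9] [ 443.7 -340. ]
```

View pics/p1c.png

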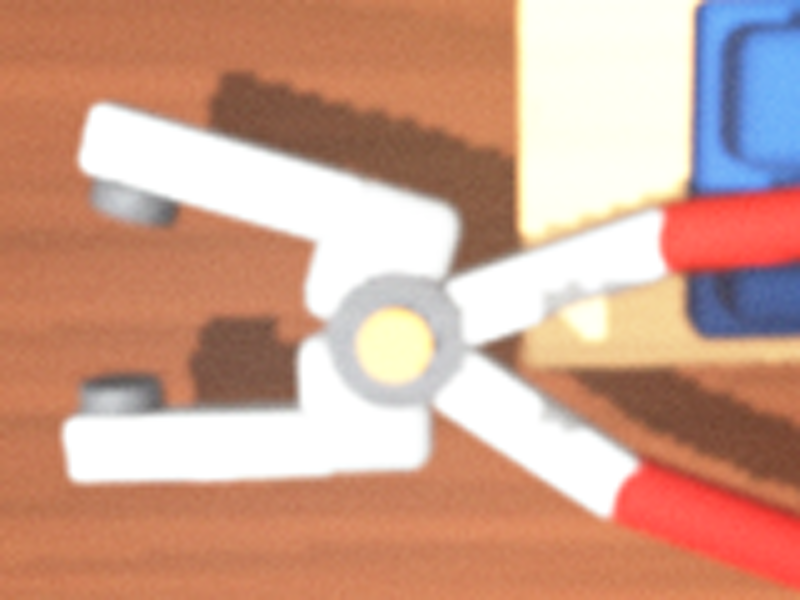

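```bash
python3 - <<'E'
from h import *
import pickle
a=pickle.load(open('a.pkl','rb'));P=a['handle'][0]
f=lambda u,v:(230+u/5,90+v/5)
for n,c,z in [('pivot',(395,343),.052),('fix face',(120,376),.049),('fix face',(120,376),.042),('mov face',(135,224),.046),('tip out',(70,481),.05),('root out',(425,467),.05),('tip in',(65,418),.05),('root in',(300,405),.05)]:
    print(n,z,np.round(ray(P,f(*c),z)*1000,1))
im=cv2.imread('pics/p3.png')[95:215,150:310];cv2.imwrite('pics/p3c.png',cv2.resize(im,None,fx=5,fy=5,interpolation=cv2.INTER_CUBIC))
E
```

```text
pivot 0.052 [ 510.  -213.9]
fix face 0.049 [ 503.2 -163.3]
fix face 0.042 [ 501.6 -161.9]
mov face 0.046 [ 530.4 -167.1]
tip out 0.05 [ 483.5 -152.9]
root out 0.05 [ 486.2 -219.2]
tip in 0.05 [ 495.6 -152.9]
root in 0.05 [ 498.1 -196.3]
```

View pics/p3c.png

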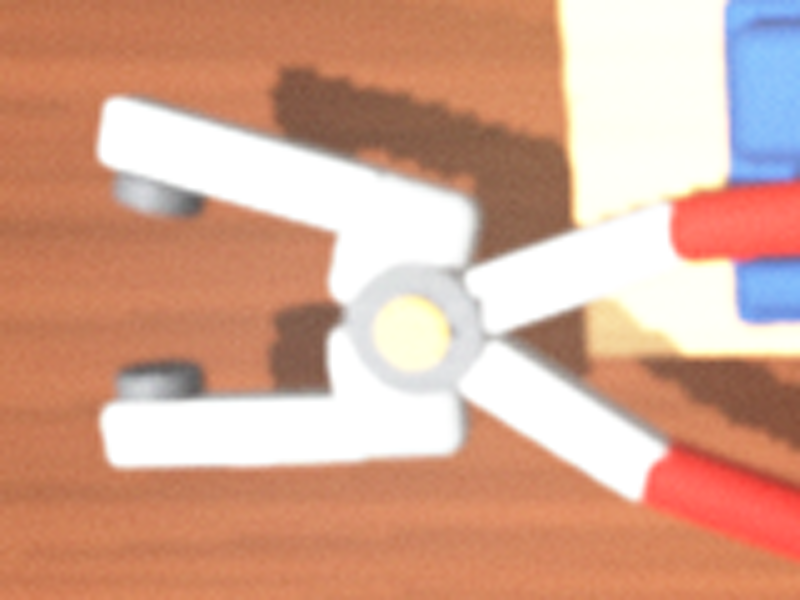

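```bash
python3 - <<'E'
from h import *
import pickle
a=pickle.load(open('a.pkl','rb'));Pa=a['handle'][0]; Pb=cam('wrist')
fa=lambda u,v:(230+u/5,90+v/5); fb=lambda u,v:(150+u/5,95+v/5)
for n,ca,cb,z in [('pivot',(395,343),(410,333),.052),('fix face',(120,376),(160,365),.049),('mov face',(135,224),(160,213),.046),('tip out',(70,481),(112,467),.05),('root out',(425,467),(455,452),.05),('tip in',(65,418),(103,403),.05)]:
    print(n,z,np.round(ray(Pb,fb(*cb),z)*1000,1),np.round(tri([(Pa,fa(*ca)),(Pb,fb(*cb))])[0]*1000,1))
E
```

```text
pivot 0.052 [ 509.6 -213.8] [ 509.9 -213.9   52.4]
fix face 0.049 [ 502.8 -165.8] [ 500.4 -161.    37.5]
mov face 0.046 [ 530.6 -168.2] [ 529.9 -166.3   41.3]
tip out 0.05 [ 483.3 -154.5] [ 481.2 -151.2   42.6]
root out 0.05 [ 486.3 -219.9] [ 485.4 -219.2   46.9]
tip in 0.05 [ 495.8 -154.6] [ 493.7 -151.1   42.4]
```

Settled pliers estimate: pivot (510,-214), die (517,-164), die x heading ≈92°, free handle middle (448,-342). Now I'll measure the blue caddy.

```bash

python3 -m inch '[0,150,100,0,0,0.95,100, 0,150,100,0,0,0.95,100, 0,150,100,0,0,0.95,100, 0,150,100,0,0,0.95,100, 0,150,100,0,0,0.95,100, 0,150,100,0,0,0.95,100, 0,150,100,0,0,0.95,100, 0,150,100,0,0,0.95,100]'|tail -6|head -1
python3 -m inch '[-20,150,0,0,0,0.95,100, -20,150,0,0,0,0.95,100, -20,150,0,0,0,0.95,100, -20,150,0,0,0,0.95,100, -20,150,0,0,0,0.95,100, -20,150,0,0,0,0.95,100, -20,150,0,0,0,0.95,100, -20,150,0,0,0,0.95,100]'|tail -6|head -1
python3 -m inch '[-30,85,0,0,0,0.95,50, -30,85,0,0,0,0.95,50, -30,85,0,0,0,0.95,50, -30,85,0,0,0,0.95,50, -30,85,0,0,0,0.95,50, -30,85,0,0,0,0.95,50, -30,85,0,0,0,0.95,50, -30,85,0,0,0,0.95,50]'|tail -6|head -1
python3 -m inch '[0,0,0,0,0,0.73,50, 0,0,0,0,0,0.73,50, 0,0,0,0,0,0.73,50, 0,0,0,0,0,0.73,50, 0,0,0,0,0,0.73,50, 0,0,0,0,0,0.73,50, 0,0,0,0,0,0.73,50, 0,0,0,0,0,0.73,50]'|tail -6|head -1
cat > bars.py <<'E'
from h import *
def bars(png=None,k=(1,2,3)):
    "poses of the caddies from the wrist camera: stick fitted to the dark pixels around the network's bar point"
    pose();P,o,im=snap('wrist',[f'caddy{i}_bar' for i in k]+[f'stud{i}_cap' for i in k]+[f'caddy{i}_tub' for i in k],png)
    H={'bar':.125,'cap':.042,'tub':.031}
    for n,c,uv in o: print(n,c,np.round(uv,1),np.round(ray(P,uv,H[n[-3:]])*1000,1))
    dark=(im.max(2)<55).astype('uint8')
    dark=cv2.morphologyEx(dark,cv2.MORPH_OPEN,np.ones((3,3)))
    nn,l,st,ce=cv2.connectedComponentsWithStats(dark)
    for j in range(1,nn):
        if not 300<st[j,4]<6000: continue
        p=np.argwhere(l==j)[:,::-1].astype(np.float32);(c,(w,h),a)=cv2.minAreaRect(p)
        if max(w,h)<3.5*min(w,h): continue
        b=cv2.boxPoints((c,(w,h),a));b=b if np.linalg.norm(b[0]-b[1])<np.linalg.norm(b[1]-b[2]) else np.roll(b,1,0)
        e=[ray(P,(b[0]+b[1])/2,.129)*1000,ray(P,(b[2]+b[3])/2,.129)*1000]
        d=e[1]-e[0]; print('stick',np.round(c),st[j,4],'mid',np.round((e[0]+e[1])/2,1),'len',round(np.hypot(*d),1),'head',round(np.degrees(np.arctan2(d[1],d[0]))%180,1))
    return P,o,im
E
python3 -c "
from bars import *
bars('pics/b1.png')"
```

```text
clock: 5.45
clock: 6.12
clock: 6.78
clock: 7.45
t 7.45 tcp [440.1  93.7 332. ] yaw -155.0 tilt 0.0 q [ 0.21  0.12  0.06  1.51 -0.   -0.23] F [-0.  -0.  -0.8] w 42.8 g 0.0
caddy1_bar 0.98 [316.5 175.6] [441.8  92.4]
caddy1_bar 0.58 [ 56.9 105.4] [ 483.8 -160.1]
caddy2_bar 0.84 [404.7 197.3] [424.1 185.2]
caddy3_bar 0.72 [481.8 254.2] [445.6 294.9]
caddy3_bar 0.52 [ 57.  101.9] [ 480.5 -160.6]
stud1_cap 0.36 [315.  109.8] [388.3  65.4]
stud1_cap 0.25 [449.6 228.1] [451.1 293.7]
stud2_cap 0.42 [408.8 137. ] [368.9 183.2]
stud2_cap 0.38 [445.9 226.6] [451.3 288. ]
stud3_cap 0.53 [481.3 187.6] [385.6 300.3]
caddy1_tub 0.92 [632.5 176.3] [289.6 477.3]
caddy1_tub 0.72 [315.9 156.4] [440.7  90.9]
caddy2_tub 0.62 [386.1 179.8] [429.9 187.5]
caddy3_tub 0.63 [450.3 224.1] [447.9 297.7]
stick [408. 199.] 1023 mid [426.8 187.1] len 130.3 head 172.0
stick [483. 254.] 1169 mid [447.1 292.8] len 130.2 head 166.4
```

View pics/b1.png

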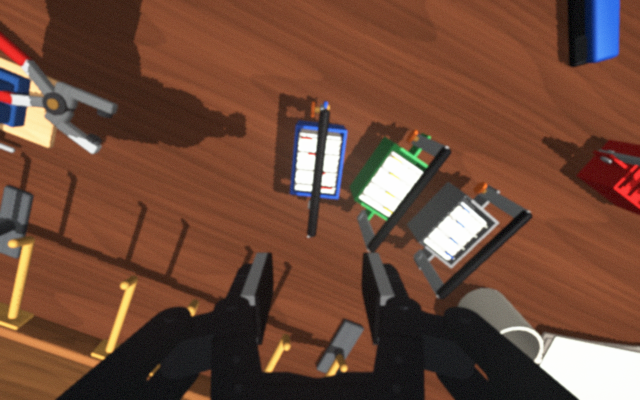

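Blue bar runs (325,107) to (312,236) with its orange cap at (315,108), on the robot's side. The green cap is at (412,133) and the grey one at (481,188). Two wrist places give the same xy for the blue bar at z=0.125, which confirms its height.

```bash
python3 - <<'E'
from h import *
P=cam('wrist');a,b=[ray(P,p,.129)*1000 for p in [(325,107),(312,236)]]
print(a,b,(a+b)/2,np.linalg.norm(b-a),np.degrees(np.arctan2(*(b-a)[::-1])))
E
```

```text
[377.46748058  71.12466785] [502.97850801 115.7697195 ] [440.22299429  93.44719367] 133.21485894160824 19.580788470049445
```

```bash

python3 -m inch '[1,-1,-150,0,0,-0.094,50, 1,-1,-150,0,0,-0.094,50, 1,-1,-150,0,0,-0.094,50, 1,-1,-150,0,0,-0.094,50, 1,-1,-204,0,0,-0.094,50, 1,-1,-204,0,0,-0.094,50, 1,-1,-204,0,0,-0.094,50, 1,-1,-204,0,0,-0.094,50]'
python3 -m inch '[0,0,0,0,0,0,0, 0,0,0,0,0,0,0, 0,0,0,0,0,0,0, 0,0,0,0,0,0,0, 0,0,0,0,0,0,0, 0,0,0,0,0,0,0]'
python3 -m inch '[0,0,30,0,0,0,0, 0,0,60,0,0,0,0, 0,0,90,0,0,0,0, 0,0,110,0,0,0,0, 0,0,110,0,0,0,0, 0,0,110,0,0,0,0]'
python3 -c "
from bars import *
bars('pics/b2.png',(1,2,3))"
```

```text
clock: 8.62
eef_pos: [0.4408, 0.0926, 0.1277]
tool_rot: [-0.172, 0.985, -0.0, -0.001]
ft_force: [0.8, 0.7, -0.1]
grip_width: 0.0429
grasp_force: 0.0
clock: 9.12
eef_pos: [0.4424, 0.0935, 0.1297]
tool_rot: [-0.172, 0.985, 0.001, 0.002]
ft_force: [-1.7, 1.9, 6.0]
grip_width: 0.0089
grasp_force: 59.2
clock: 9.62
eef_pos: [0.4417, 0.0927, 0.2387]
tool_rot: [-0.172, 0.985, -0.0, 0.001]
ft_force: [0.1, -0.1, -2.9]
grip_width: 0.0087
grasp_force: 59.2
t 9.62 tcp [441.7  92.7 238.7] yaw -160.2 tilt 0.15 q [ 0.21  0.15 -0.15  1.27 -0.   -0.14] F [ 0.1 -0.1 -2.9] w 8.7 g 59.2
caddy1_bar 0.83 [317.5 286.6] [508.9 115.8]
caddy2_bar 0.89 [443.6 226.3] [426.1 188.5]
caddy3_bar 0.86 [553.8 289.3] [445.9 298.7]
stud1_cap 0.59 [300.8 121.5] [397.5  59.2]
stud2_cap 0.63 [558.5 365.6] [565.4 446.6]
stud2_cap 0.52 [436.7 135.4] [366.2 184.3]
stud2_cap 0.49 [489.1 243. ] [448.7 286.4]
stud3_cap 0.67 [526.6 195.7] [389.7 295.9]
caddy1_tub 0.85 [317.6 211.1] [480.  105.5]
caddy2_tub 0.78 [410.6 189.9] [425.5 188. ]
caddy3_tub 0.79 [490.  243.6] [452.  295.4]
stick [472. 182.] 517 mid [387.7 190.1] len 50.6 head 173.5
stick [551. 285.] 1838 mid [445.6 289.3] len 128.8 head 168.1
```

```bash

python3 -m inch '[40,-120,0,0,0,0.75,0, 40,-120,0,0,0,0.75,0, 40,-120,0,0,0,0.75,0, 40,-120,0,0,0,0.75,0, 40,-120,0,0,0,0.75,0, 40,-120,0,0,0,0.75,0, 40,-120,0,0,0,0.75,0]' |tail -1
python3 -m inch '[30,-77,0,0,0,0.51,0, 30,-77,0,0,0,0.51,0, 30,-77,0,0,0,0.51,0, 30,-77,0,0,0,0.51,0, 30,-77,-50,0,0,0.51,0, 30,-77,-50,0,0,0.51,0, 30,-77,-50,0,0,0.51,0, 30,-77,-50,0,0,0.51,0]'
python3 -c "
from h import *
pose();P,o,im=snap('wrist',['stud1_cap','die','pivot','caddy1_tub'],'pics/d1.png')
H={'pivot':.042,'die':.042}
for n,c,uv in o: print(n,c,np.round(uv,1),np.round(ray(P,uv,H.get(n,.042+.06))*1000,1))
"
```

```text
grasp_force: 59.7
clock: 11.37
eef_pos: [0.5106, -0.1041, 0.1877]
tool_rot: [0.719, -0.695, -0.001, 0.001]
ft_force: [0.9, -0.0, -1.4]
grip_width: 0.0086
grasp_force: 59.5
t 11.37 tcp [ 510.6 -104.1  187.7] yaw -88.1 tilt 0.13 q [-0.2   0.32 -0.06  1.19  0.   -1.81] F [ 0.9 -0.  -1.4] w 8.6 g 59.5
stud1_cap 0.7 [297.3 123.3] [ 525.  -167.1]
pivot 0.7 [322.9  54.3] [ 510.1 -211.7]
caddy1_tub 0.86 [318.1 210.4] [ 510.4 -111.1]
```

View pics/d1.png

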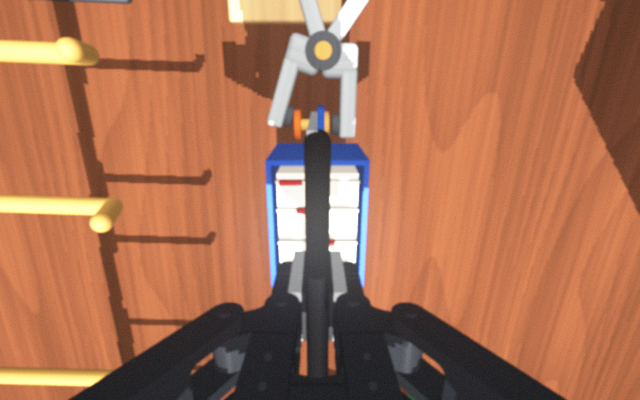

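The cap at (297,123) and the ear sit between the moving die at about (288,117) and the fixed die at about (338,125), with the tub beyond the tips. Lowering.

```bash

python3 -m inch '[0,0,-25,0,0,0,0, 0,0,-50,0,0,0,0, 0,0,-56,0,0,0,0, 0,0,-59,0,0,0,0, 0,0,-59,0,0,0,0, 0,0,-59,0,0,0,0]'
python3 -m inch '[0,0,0,0,0,0,50, 0,0,0,0,0,0,50, 0,0,0,0,0,0,50, 0,0,0,0,0,0,50, 0,0,0,0,0,0,50]' 
python3 -m inch '[0,0,40,0,0,0,50, 0,0,80,0,0,0,50, 0,0,110,0,0,0,50, 0,0,110,0,0,0,50, 0,0,110,0,0,0,50]'
python3 -c "
from h import *
pose();P,o,im=snap('wrist',['stud1_cap','die','pivot','caddy1_tub','caddy1_bar','handle'],'pics/d2.png')
H={'caddy1_tub':.031,'caddy1_bar':.125}
for n,c,uv in o: print(n,c,np.round(uv,1),np.round(ray(P,uv,H.get(n,.042))*1000,1))
"
```

```text
clock: 12.12
eef_pos: [0.5119, -0.1044, 0.1303]
tool_rot: [0.719, -0.695, 0.001, -0.001]
ft_force: [0.6, -0.2, -1.9]
grip_width: 0.0087
grasp_force: 59.5
clock: 12.53
eef_pos: [0.5114, -0.1043, 0.1293]
tool_rot: [0.719, -0.695, 0.0, -0.0]
ft_force: [-0.8, 0.2, 0.0]
grip_width: 0.0429
grasp_force: 0.0
clock: 12.95
eef_pos: [0.5126, -0.1046, 0.2415]
tool_rot: [0.719, -0.695, 0.002, -0.002]
ft_force: [-0.1, 0.5, -0.7]
grip_width: 0.0426
grasp_force: 0.0
t 12.95 tcp [ 512.6 -104.6  241.5] yaw -88.0 tilt 0.32 q [-0.2   0.29  0.04  1.31 -0.   -1.81] F [-0.1  0.5 -0.7] w 42.6 g 0.0
stud1_cap 0.67 [307.1 112.2] [ 525.7 -167.4]
pivot 0.95 [324.9  58.7] [ 510.9 -214. ]
caddy1_tub 0.96 [316.5 172.9] [ 514.9 -106.9]
caddy1_bar 0.96 [319.6 202.2] [ 511.9 -107.1]
```

```bash

python3 -m inch '[-100,-220,0,0,0,-0.3,0, -100,-220,0,0,0,-0.3,0, -100,-220,0,0,0,-0.3,0, -100,-220,0,0,0,-0.3,0, -100,-220,0,0,0,-0.3,0, -100,-220,0,0,0,-0.3,0, -100,-220,0,0,0,-0.3,0, -100,-220,0,0,0,-0.3,0]' 
python3 -m inch '[0,0,-40,0,0,0,0, 0,0,-80,0,0,0,0, 0,0,-120,0,0,0,0, 0,0,-160,0,0,0,0, 0,0,-190,0,0,0,0, 0,0,-190,0,0,0,0, 0,0,-190,0,0,0,0, 0,0,-190,0,0,0,0]'
python3 -m inch '[6,-3,0,0,0,0,0, 12,-6,0,0,0,0,0, 17,-9,0,0,0,0,0, 17,-9,0,0,0,0,0]'
```

```text
clock: 13.97
eef_pos: [0.4099, -0.3257, 0.2382]
tool_rot: [-0.606, 0.796, 0.001, -0.0]
ft_force: [-0.4, 0.7, -0.5]
grip_width: -0.0003
grasp_force: 0.0
clock: 14.63
eef_pos: [0.4126, -0.3244, 0.0505]
tool_rot: [-0.608, 0.794, -0.001, 0.0]
ft_force: [-0.0, -0.4, 0.9]
grip_width: -0.0002
grasp_force: 0.0
clock: 14.97
eef_pos: [0.4304, -0.3348, 0.0506]
tool_rot: [-0.607, 0.794, -0.002, 0.001]
ft_force: [-1.2, -0.4, 1.0]
grip_width: 0.0001
grasp_force: 0.4
```

```bash

python3 -m inch '[5,-3,0,0,0,0,0, 10,-5,0,0,0,0,0, 10,-5,0,0,0,0,0]' | sed -n '2p;4p'
python3 -m inch '[5,-2,0,0,0,0,0, 10,-4,0,0,0,0,0, 10,-4,0,0,0,0,0]' | sed -n '2p;4p'
python3 -m inch '[5,-2,0,0,0,0,0, 10,-4,0,0,0,0,0, 10,-4,0,0,0,0,0]' | sed -n '2p;4p'
python3 -m inch '[2,0,0,0,0,0,0, 4,-1,0,0,0,0,0, 4,-1,0,0,0,0,0]' | sed -n '2p;4p'
```

```text
eef_pos: [0.439, -0.339, 0.0491]
ft_force: [-1.4, 0.2, 0.4]
eef_pos: [0.4489, -0.3427, 0.0488]
ft_force: [-2.0, -0.0, -0.3]
eef_pos: [0.4589, -0.3462, 0.0487]
ft_force: [-1.9, 1.6, -0.7]
eef_pos: [0.4625, -0.3473, 0.0489]
ft_force: [-2.0, 0.9, -1.2]
```

```bash

for i in 1; do python3 -m inch '[2,0,0,0,0,0,0, 4,-1,0,0,0,0,0, 4,-1,0,0,0,0,0]' | sed -n '2p;4p'; done
python3 -m inch '[2,0,0,0,0,0,0, 3,-1,0,0,0,0,0, 3,-1,0,0,0,0,0]' | sed -n '2p;4p'
python3 -m inch '[2,0,0,0,0,0,0, 3,0,0,0,0,0,0, 3,0,0,0,0,0,0]' | sed -n '2p;4p'
python3 -c "
from h import *
pose();P,o,im=snap('wrist',['stud1_cap','die','pivot','caddy1_tub','caddy1_bar','handle'],'pics/e1.png')
H={'caddy1_tub':.031,'caddy1_bar':.125}
for n,c,uv in o: print(n,c,np.round(uv,1),np.round(ray(P,uv,H.get(n,.042))*1000,1))
"
```

```text
eef_pos: [0.4665, -0.3484, 0.0489]
ft_force: [-1.6, 0.3, -1.3]
eef_pos: [0.4687, -0.3488, 0.0488]
ft_force: [-3.2, 1.5, 1.2]
eef_pos: [0.4701, -0.349, 0.0488]
ft_force: [-7.7, 0.7, 3.7]
t 16.72 tcp [ 470.1 -349.    48.8] yaw -105.3 tilt 0.25 q [-0.64  0.57 -0.06  0.94 -0.   -1.94] F [-7.7  0.7  3.7] w -0.3 g 3.9
handle 0.98 [271.9 289.5] [ 490.7 -353. ]
```

```bash

python3 -m inch '[2,0,0,0,0,0,0, 2,0,0,0,0,0,0]' | sed -n '2p;4p'
python3 -m inch '[2,0,0,0,0,0,0, 2,0,0,0,0,0,0]' | sed -n '2p;4p'
python3 -m inch '[2,0,0,0,0,0,0, 2,0,0,0,0,0,0]' | sed -n '2p;4p'
```

```text
eef_pos: [0.471, -0.3491, 0.0488]
ft_force: [-9.9, 1.5, 5.5]
eef_pos: [0.4717, -0.3492, 0.0487]
ft_force: [-14.3, 0.5, 6.7]
eef_pos: [0.4724, -0.3492, 0.0487]
ft_force: [-17.8, 1.2, 9.2]
```

```bash

python3 -m inch '[-20,8,0,0,0,0,0, -50,24,0,0,0,0,0, -65,28,0,0,0,0,0, -65,28,0,0,0,0,0, -65,28,100,0,0,0,0, -65,28,190,0,0,0,0, -65,28,190,0,0,0,0, -65,28,190,0,0,0,0]' | sed -n '2p;4p'
python3 -m inch '[105,216,0,0,0,0.3,50, 105,216,0,0,0,0.3,50, 105,216,0,0,0,0.3,50, 105,216,0,0,0,0.3,50, 105,216,0,0,0,0.3,50, 105,216,0,0,0,0.3,50, 105,216,0,0,0,0.3,50, 105,216,0,0,0,0.3,50]' | sed -n '2p;4p'
python3 -c "
from h import *
pose();P,o,im=snap('wrist',['stud1_cap','die','pivot','caddy1_tub','caddy1_bar','handle'],'pics/e2.png')
H={'caddy1_tub':.031,'caddy1_bar':.125}
for n,c,uv in o: print(n,c,np.round(uv,1),np.round(ray(P,uv,H.get(n,.042))*1000,1))
a=cv2.resize(cv2.imread('pics/d2.png')[40:240,240:400],None,fx=2.5,fy=2.5);b=cv2.resize(im[40:240,240:400],None,fx=2.5,fy=2.5)
cv2.imwrite('pics/e2c.png',np.hstack([a,b]))
"
```

```text
eef_pos: [0.4148, -0.3221, 0.2186]
ft_force: [0.5, -0.1, -0.5]
eef_pos: [0.5205, -0.1037, 0.2164]
ft_force: [-0.3, 0.0, 0.7]
t 18.9 tcp [ 520.5 -103.7  216.4] yaw -87.8 tilt 0.2 q [-0.2   0.32  0.01  1.26  0.   -1.81] F [-0.3  0.   0.7] w 42.9 g 0.0
stud1_cap 0.43 [328.4 115. ] [ 514.2 -166.3]
pivot 0.87 [333.6  57.7] [ 512.2 -211.9]
caddy1_tub 0.81 [327.9 180.1] [ 511.4 -105.3]
caddy1_bar 0.92 [337.3 213.2] [ 507.6 -107.2]
```

View pics/e2c.png

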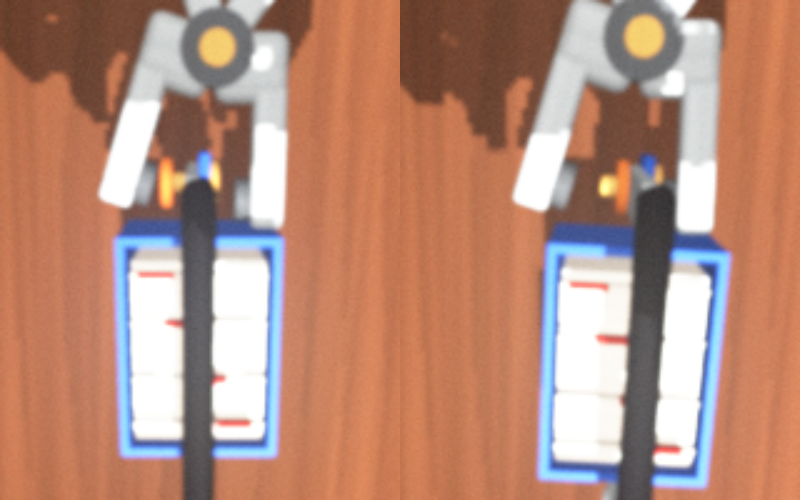

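Left is before and right is after: the cap now sits against the ear with its yellow pin showing, so the stud has clicked. The caddy shifted towards the fixed jaw.

```bash
python3 - <<'E'
from h import *
P=cam('wrist');a,b=[ray(P,p,.129)*1000 for p in [(342,117),(335,238)]]
print(a,b,np.degrees(np.arctan2(*(a-b)[::-1])))
P,o,im=snap('top',['hook1','caddy1_bar','caddy2_bar','caddy3_bar'])
for n,c,uv in o: print(n,c,np.round(uv,1),np.round(ray(P,uv,.175 if 'hook' in n else .125)*1000,1))
E
```

```text
[ 505.41716605 -174.12258887] [505.73139533 -93.43590557] -90.22313373055984
hook1 0.93 [321.8 135.2] [638.7  -4.6]
hook1 0.69 [253.3 132.6] [644.4 174.3]
hook1 0.55 [166.3 172. ] [539.6 397.3]
caddy1_bar 0.9 [136.3 267.7] [288.4 489.1]
caddy1_bar 0.74 [254.  133.6] [654.1 180.8]
caddy1_bar 0.58 [361.6 191.5] [ 495.9 -114.5]
caddy2_bar 0.56 [247.9 212.6] [437.  193.8]
caddy2_bar 0.33 [256.  131.6] [659.8 175.4]
caddy3_bar 0.61 [208.8 210.2] [443.  299.5]
```

```bash

python3 -m inch '[-14,-2,0,0,0,-0.035,50, -14,-2,-40,0,0,-0.035,50, -14,-2,-80,0,0,-0.035,50, -14,-2,-88,0,0,-0.035,50, -14,-2,-88,0,0,-0.035,50, -14,-2,-88,0,0,-0.035,50]' 
python3 -m inch '[0,0,0,0,0,0,0, 0,0,0,0,0,0,0, 0,0,0,0,0,0,0, 0,0,0,0,0,0,0, 0,0,0,0,0,0,0, 0,0,0,0,0,0,0]'
python3 -m inch '[2,0,30,0,0,0,0, 2,0,60,0,0,0,0, 0,0,90,0,0,0,0, 0,0,110,0,0,0,0, 0,0,110,0,0,0,0, 0,0,110,0,0,0,0]'
python3 -c "
from h import *
pose();P,o,im=snap('wrist',['stud1_cap','hook1','caddy1_bar','handle'],'pics/f1.png')
for n,c,uv in o: print(n,c,np.round(uv,1),np.round(ray(P,uv,.175)*1000,1))"
```

```text
clock: 20.0
eef_pos: [0.5045, -0.1074, 0.1283]
tool_rot: [-0.707, 0.707, 0.0, -0.0]
ft_force: [-0.4, -0.2, 0.1]
grip_width: 0.0423
grasp_force: 0.0
clock: 20.5
eef_pos: [0.5064, -0.1076, 0.1299]
tool_rot: [-0.707, 0.707, -0.002, 0.002]
ft_force: [1.6, 0.4, 6.2]
grip_width: 0.0089
grasp_force: 59.6
clock: 21.0
eef_pos: [0.5043, -0.1074, 0.2382]
tool_rot: [-0.707, 0.707, -0.001, 0.0]
ft_force: [0.9, -0.7, -3.4]
grip_width: 0.0086
grasp_force: 59.7
t 21.0 tcp [ 504.3 -107.4  238.2] yaw -90.0 tilt 0.09 q [-0.21  0.28  0.01  1.31 -0.   -1.78] F [ 0.9 -0.7 -3.4] w 8.6 g 59.7
stud1_cap 0.55 [307.7 129.5] [ 510.  -169.7]
caddy1_bar 0.57 [320.3 295. ] [502.9 -64.6]
```

View pics/f1.png

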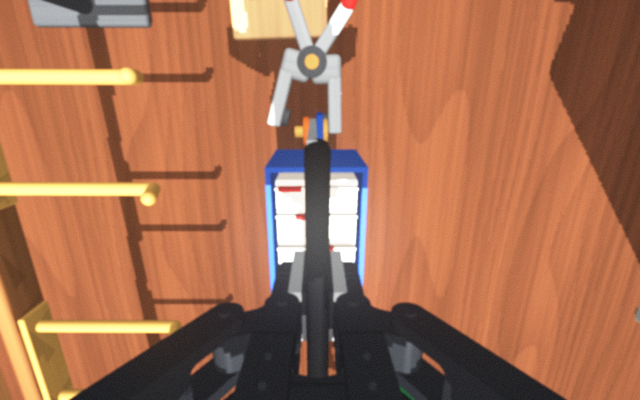

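The prong tips of the -y hook are at (130,75) and (150,190), and the first prong of the middle hook is at (175,327).

```bash
python3 - <<'E'
from h import *
P=cam('wrist')
for p in [(130,75),(150,190),(176,327)]: print(p,np.round(ray(P,p,.182)*1000,1))
for p in [(10,76),(100,76),(10,189),(130,189),(45,326),(160,327)]: print(p,np.round(ray(P,p,.169)*1000,1))
E
```

```text
(130, 75) [ 595.  -196.9]
(150, 190) [ 594.7 -138. ]
(176, 327) [592.8 -47.3]
(10, 76) [ 664.9 -196.9]
(100, 76) [ 617.6 -196.9]
(10, 189) [ 683.2 -134.9]
(130, 189) [ 613.  -134.8]
(45, 326) [688.1 -37.9]
(160, 327) [610.3 -36.7]
```

```bash

python3 -m inch '[40,-59,-10,0,0,0,0, 40,-59,-30,0,0,0,0, 40,-59,-30,0,0,0,0, 40,-59,-30,0,0,0,0, 40,-59,-30,0,0,0,0]'
python3 -m inch '[25,0,0,0,0,0,0, 50,0,0,0,0,0,0, 75,0,0,0,0,0,0, 96,0,0,0,0,0,0, 96,0,0,0,0,0,0, 96,0,0,0,0,0,0]'
python3 -m inch '[0,0,-10,0,0,0,0, 0,0,-20,0,0,0,0, 0,0,-28,0,0,0,0, 0,0,-30,0,0,0,0, 0,0,-30,0,0,0,0, 0,0,-30,0,0,0,0]'
```

```text
clock: 21.67
eef_pos: [0.5432, -0.166, 0.2062]
tool_rot: [-0.707, 0.707, 0.002, -0.001]
ft_force: [-0.2, -0.2, -1.8]
grip_width: 0.0087
grasp_force: 59.5
clock: 22.17
eef_pos: [0.6406, -0.1651, 0.2078]
tool_rot: [0.708, -0.707, -0.0, -0.0]
ft_force: [-0.0, -0.5, -3.1]
grip_width: 0.0089
grasp_force: 59.5
clock: 22.67
eef_pos: [0.639, -0.166, 0.1794]
tool_rot: [-0.707, 0.707, -0.0, 0.0]
ft_force: [-3.5, 1.7, 5.7]
grip_width: 0.0088
grasp_force: 60.8
```

```bash

python3 -m inch '[0,0,0,0,0,0,20, 0,0,0,0,0,0,40, 0,0,0,0,0,0,40, 0,0,0,0,0,0,40, 0,0,0,0,0,0,40]'|tail -3
python3 -m inch '[0,0,25,0,0,0,40, 0,0,60,0,0,0,40, 0,0,95,0,0,0,40, -40,0,120,0,0,0,40, -80,30,140,0,0,0,40, -100,60,150,0,0,0,40, -120,90,150,0,0,0,40, -120,90,150,0,0,0,40]'
python3 -c "
from h import *
pose();P,o,im=snap('wrist',['caddy1_bar','caddy1_tub','stud1_cap'],'pics/g1.png')
for n,c,uv in o: print(n,c,np.round(uv,1),np.round(ray(P,uv,.175)*1000,1))
im=bot.camera('side');cv2.imwrite('pics/g2.png',cv2.resize(im[90:330,220:420],None,fx=3,fy=2.5))"
```

```text
ft_force: [-0.3, -0.1, 0.5]
grip_width: 0.034
grasp_force: 0.0
clock: 23.75
eef_pos: [0.5167, -0.0728, 0.3297]
tool_rot: [0.708, -0.706, -0.0, -0.001]
ft_force: [1.2, -0.1, -0.7]
grip_width: 0.0342
grasp_force: 0.0
t 23.75 tcp [516.7 -72.8 329.7] yaw -89.9 tilt 0.11 q [-0.14  0.27  0.24  1.54  0.   -1.71] F [ 1.2 -0.1 -0.7] w 34.2 g 0.0
caddy1_bar 0.6 [160.4  79.1] [ 639.6 -162.9]
caddy1_tub 0.96 [199.   80.1] [ 609.6 -162.2]
```

View pics/g2.png

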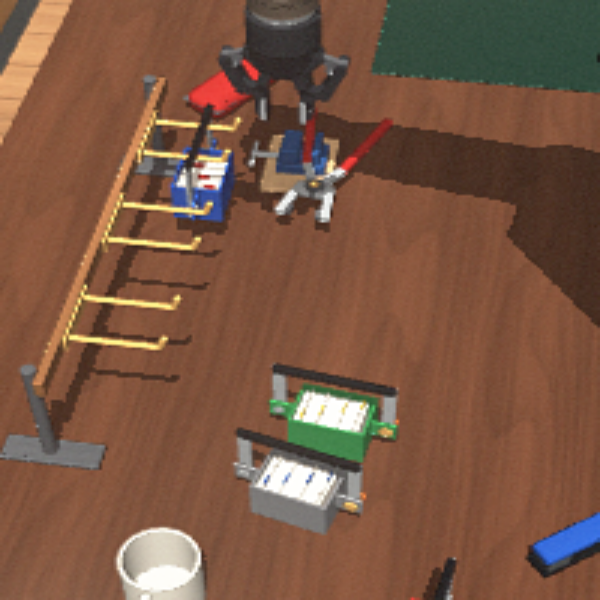

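Blue hangs on both prongs. The green and grey caddies stand where they were. Next is green.

```bash

python3 -m inch '[-45,130,0,0,0,-0.86,50, -45,130,0,0,0,-0.86,50, -45,130,0,0,0,-0.86,50, -45,130,0,0,0,-0.86,50, -45,130,0,0,0,-0.86,50, -45,130,0,0,0,-0.86,50, -45,130,0,0,0,-0.86,50, -45,130,0,0,0,-0.86,50]'|tail -1
python3 -m inch '[-45,130,0,0,0,-0.85,50, -45,130,0,0,0,-0.85,50, -45,130,0,0,0,-0.85,50, -45,130,0,0,0,-0.85,50, -45,130,0,0,0,-0.85,50, -45,130,0,0,0,-0.85,50, -45,130,0,0,0,-0.85,50, -45,130,0,0,0,-0.85,50]'|tail -1
python3 -c "
from bars import *
bars('pics/b3.png',(2,3))"
```

```text
grasp_force: 0.0
grasp_force: 0.0
t 25.33 tcp [431.1 183.6 326.9] yaw 171.8 tilt 0.06 q [ 0.4   0.16  0.09  1.51 -0.    0.55] F [ 0.2 -0.2  0.8] w 42.7 g 0.0
caddy2_bar 0.93 [325.4 169.5] [426.1 191.4]
caddy3_bar 0.84 [431.3 173.8] [445.5 295.4]
stud2_cap 0.39 [312.4 103.9] [365.3 186.1]
stud3_cap 0.48 [406.5 109.9] [387.9 295.1]
caddy2_tub 0.56 [321.9 153.9] [427.5 188.9]
caddy2_tub 0.31 [406.  107.6] [386.1 297.4]
caddy3_tub 0.9 [406.9 160.4] [451.1 294.8]
caddy3_tub 0.34 [ 87.3 349.4] [ 679.5 -215.5]
stick [432. 172.] 1166 mid [446.7 294. ] len 129.9 head 166.6
stick [323. 208.] 307 mid [464.8 183.6] len 53.1 head 172.1
```

```bash

python3 -m inch '[-4,5,-140,0,0,0,50, -4,5,-140,0,0,0,50, -4,5,-140,0,0,0,50, -4,5,-140,0,0,0,50, -4,5,-199,0,0,0,50, -4,5,-199,0,0,0,50, -4,5,-199,0,0,0,50, -4,5,-199,0,0,0,50]'
python3 -m inch '[0,0,0,0,0,0,0, 0,0,0,0,0,0,0, 0,0,0,0,0,0,0, 0,0,0,0,0,0,0, 0,0,0,0,0,0,0, 0,0,0,0,0,0,0]'
python3 -m inch '[0,0,30,0,0,0,0, 0,0,60,0,0,0,0, 0,0,90,0,0,0,0, 0,0,110,0,0,0,0, 0,0,110,0,0,0,0, 0,0,110,0,0,0,0]'
python3 -c "
from bars import *
bars('pics/b4.png',(2,3))"
```

```text
clock: 26.35
eef_pos: [0.4256, 0.1884, 0.1282]
tool_rot: [0.07, 0.998, -0.001, -0.001]
ft_force: [-0.0, -0.1, -0.1]
grip_width: 0.0426
grasp_force: 0.0
clock: 26.85
eef_pos: [0.4278, 0.1897, 0.1306]
tool_rot: [0.07, 0.998, 0.001, 0.002]
ft_force: [0.4, 1.4, 6.6]
grip_width: 0.0085
grasp_force: 59.7
clock: 27.35
eef_pos: [0.4265, 0.1887, 0.2392]
tool_rot: [0.07, 0.998, 0.0, 0.001]
ft_force: [-0.2, -0.6, -3.9]
grip_width: 0.009
grasp_force: 59.2
t 27.35 tcp [426.5 188.7 239.2] yaw 172.0 tilt 0.11 q [ 0.42  0.18 -0.11  1.28 -0.    0.56] F [-0.2 -0.6 -3.9] w 9.0 g 59.2
caddy2_bar 0.85 [318.6 283.3] [494.5 179.4]
caddy3_bar 0.57 [465.  211.3] [448.  297.5]
stud2_cap 0.69 [298.4 124.5] [374.6 177.4]
stud3_cap 0.54 [428.  119.8] [387.3 297.9]
caddy2_tub 0.85 [318.6 209.6] [465.4 183.9]
caddy2_tub 0.74 [464.6 210.5] [488.  336.5]
caddy3_tub 0.6 [423.5 182.2] [450.8 294.7]
stick [471. 161.] 482 mid [409.4 299.7] len 52.7 head 165.6
```

```bash

python3 -m inch '[25,-130,0,0,0,0.85,0, 25,-130,0,0,0,0.85,0, 25,-130,0,0,0,0.85,0, 25,-130,0,0,0,0.85,0, 25,-130,0,0,0,0.85,0, 25,-130,0,0,0,0.85,0, 25,-130,0,0,0,0.85,0, 25,-130,0,0,0,0.85,0]' |tail -1
python3 -m inch '[60,-163,0,0,0,0.895,0, 60,-163,0,0,0,0.895,0, 60,-163,0,0,0,0.895,0, 60,-163,0,0,0,0.895,0, 60,-163,0,0,0,0.895,0, 60,-163,0,0,0,0.895,0, 60,-163,0,0,0,0.895,0, 60,-163,0,0,0,0.895,0]'
python3 -m inch '[0,0,-25,0,0,0,0, 0,0,-51,0,0,0,0, 0,0,-51,0,0,0,0, 0,0,-51,0,0,0,0]' |tail -3
cat > chk.py <<'E'
from h import *
import sys
def chk(k,dz,png):
    pose();P,o,im=snap('wrist',[f'stud{k}_cap','die','pivot',f'caddy{k}_tub',f'caddy{k}_bar','handle'],png)
    for n,c,uv in o: print(n,c,np.round(uv,1),np.round(ray(P,uv,{'t':.031+dz,'b':.125+dz,'c':.042+dz}.get({'_tub':'t','_bar':'b','_cap':'c'}.get(n[-4:]),.042))*1000,1))
    return P,im
if __name__=='__main__': chk(int(sys.argv[1]),float(sys.argv[2]),sys.argv[3])
E
python3 chk.py 2 .06 pics/d3.png
```

```text
grasp_force: 59.4
clock: 29.03
eef_pos: [0.5109, -0.1052, 0.2376]
tool_rot: [0.72, -0.694, -0.001, 0.0]
ft_force: [-0.0, -0.3, -3.4]
grip_width: 0.0091
grasp_force: 59.4
ft_force: [0.2, 0.0, -2.5]
grip_width: 0.0087
grasp_force: 59.4
t 29.37 tcp [ 509.5 -104.   185.9] yaw -88.0 tilt 0.31 q [-0.2   0.32 -0.06  1.19  0.   -1.81] F [ 0.2  0.  -2.5] w 8.7 g 59.4
stud2_cap 0.75 [301.1 123.6] [ 521.3 -167. ]
pivot 0.58 [320.6  50.6] [ 510.4 -213.7]
caddy2_tub 0.7 [318.5  52.9] [ 512.1 -207.5]
caddy2_tub 0.64 [320.  204.7] [ 507.7 -111.7]
caddy2_bar 0.79 [316.8 285.4] [ 510.2 -108.4]
```

```bash

python3 -m inch '[0,0,-25,0,0,0,0, 0,0,-50,0,0,0,0, 0,0,-56,0,0,0,0, 0,0,-59,0,0,0,0, 0,0,-59,0,0,0,0, 0,0,-59,0,0,0,0]'
python3 -m inch '[0,0,0,0,0,0,50, 0,0,0,0,0,0,50, 0,0,0,0,0,0,50, 0,0,0,0,0,0,50, 0,0,0,0,0,0,50]' |tail -2
python3 -m inch '[0,0,40,0,0,0,50, 0,0,80,0,0,0,50, 0,0,110,0,0,0,50, 0,0,110,0,0,0,50, 0,0,110,0,0,0,50, 0,0,110,0,0,0,50]' |tail -6
python3 chk.py 2 0 pics/d4.png
```

```text
clock: 30.22
eef_pos: [0.5122, -0.1047, 0.1306]
tool_rot: [0.719, -0.695, 0.001, -0.001]
ft_force: [-0.6, -0.3, 5.8]
grip_width: 0.0087
grasp_force: 60.6
grip_width: 0.0426
grasp_force: 0.0
clock: 31.13
eef_pos: [0.5108, -0.1043, 0.2381]
tool_rot: [0.719, -0.695, -0.0, 0.0]
ft_force: [-0.7, -0.0, -0.2]
grip_width: 0.0427
grasp_force: 0.0
t 31.13 tcp [ 510.8 -104.3  238.1] yaw -88.0 tilt 0.04 q [-0.2   0.29  0.03  1.31 -0.   -1.81] F [-0.7 -0.  -0.2] w 42.7 g 0.0
stud2_cap 0.6 [303.3 113.3] [ 526.  -165.9]
stud2_cap 0.55 [313.2 202.4] [514.2 -79.1]
pivot 0.76 [323.9  56.3] [ 508.9 -215. ]
caddy2_tub 0.56 [316.1 170.2] [ 512.4 -109.8]
caddy2_bar 0.84 [314.6 200.5] [ 513.2 -109. ]
caddy2_bar 0.58 [ 86.2 124.4] [ 672.4 -159. ]
```

```bash

python3 -m inch '[-99,-220,0,0,0,-0.3,0, -99,-220,0,0,0,-0.3,0, -99,-220,0,0,0,-0.3,0, -99,-220,0,0,0,-0.3,0, -99,-220,0,0,0,-0.3,0, -99,-220,0,0,0,-0.3,0, -99,-220,0,0,0,-0.3,0, -99,-220,0,0,0,-0.3,0]' |sed -n 2p
python3 -m inch '[0,0,-40,0,0,0,0, 0,0,-80,0,0,0,0, 0,0,-120,0,0,0,0, 0,0,-160,0,0,0,0, 0,0,-189,0,0,0,0, 0,0,-189,0,0,0,0, 0,0,-189,0,0,0,0]' | sed -n '2p;4p'
python3 -m inch '[6,-3,0,0,0,0,0, 12,-6,0,0,0,0,0, 17,-9,0,0,0,0,0, 17,-9,0,0,0,0,0]' | sed -n '2p;4p'
python3 -m inch '[5,-3,0,0,0,0,0, 10,-5,0,0,0,0,0, 15,-7,0,0,0,0,0, 20,-9,0,0,0,0,0, 20,-9,0,0,0,0,0]' | sed -n '2p;4p'
python3 -m inch '[2,-1,0,0,0,0,0, 4,-2,0,0,0,0,0, 4,-2,0,0,0,0,0]' | sed -n '2p;4p'
python3 -m inch '[2,-1,0,0,0,0,0, 4,-1,0,0,0,0,0, 4,-1,0,0,0,0,0]' | sed -n '2p;4p'
python3 -m inch '[2,-1,0,0,0,0,0, 4,-1,0,0,0,0,0, 4,-1,0,0,0,0,0]' | sed -n '2p;4p'
python3 -m inch '[2,-1,0,0,0,0,0, 4,-1,0,0,0,0,0, 4,-1,0,0,0,0,0]' | sed -n '2p;4p'
```

```text
eef_pos: [0.4111, -0.3258, 0.2382]
eef_pos: [0.4115, -0.3222, 0.0484]
ft_force: [0.6, -0.4, 0.2]
eef_pos: [0.4319, -0.335, 0.0519]
ft_force: [-0.4, 0.7, 0.8]
eef_pos: [0.4502, -0.3429, 0.0497]
ft_force: [-1.8, 0.3, 1.2]
eef_pos: [0.4532, -0.3441, 0.0494]
ft_force: [-1.4, 1.4, 0.6]
eef_pos: [0.457, -0.3453, 0.0494]
ft_force: [-2.8, 0.6, -0.4]
eef_pos: [0.4617, -0.3466, 0.0496]
ft_force: [-1.5, -0.2, -1.5]
eef_pos: [0.4657, -0.3476, 0.0496]
ft_force: [-2.4, 0.5, -1.8]
```

```bash

python3 -m inch '[2,0,0,0,0,0,0, 4,-1,0,0,0,0,0, 4,-1,0,0,0,0,0]' | sed -n '2p;4p'
python3 -m inch '[2,0,0,0,0,0,0, 4,0,0,0,0,0,0, 4,0,0,0,0,0,0]' | sed -n '2p;4p'
python3 -m inch '[2,0,0,0,0,0,0, 4,0,0,0,0,0,0, 4,0,0,0,0,0,0]' | sed -n '2p;4p'
```

```text
eef_pos: [0.4687, -0.3482, 0.0495]
ft_force: [-3.6, 0.4, 0.7]
eef_pos: [0.4706, -0.3484, 0.0495]
ft_force: [-10.1, -0.4, 3.7]
eef_pos: [0.4721, -0.3485, 0.0494]
ft_force: [-15.3, -1.2, 7.6]
```

```bash

python3 -m inch '[1,0,0,0,0,0,0, 2,0,0,0,0,0,0, 2,0,0,0,0,0,0]' | sed -n '2p;4p'
python3 -m inch '[-20,8,0,0,0,0,0, -50,24,0,0,0,0,0, -65,28,0,0,0,0,0, -65,28,0,0,0,0,0, -65,28,100,0,0,0,0, -65,28,190,0,0,0,0, -65,28,190,0,0,0,0, -65,28,190,0,0,0,0]' | sed -n '2p;4p'
python3 -m inch '[105,216,0,0,0,0.3,50, 105,216,0,0,0,0.3,50, 105,216,0,0,0,0.3,50, 105,216,0,0,0,0.3,50, 105,216,0,0,0,0.3,50, 105,216,0,0,0,0.3,50, 105,216,0,0,0,0.3,50, 105,216,0,0,0,0.3,50]' | sed -n '2p;4p'
python3 -c "
from chk import *
P,im=chk(2,0,'pics/e3.png')
e=im[200:204]
a=cv2.imread('pics/d4.png')
# orange cap: blob centroid before/after, relative to green tub
def cap(im):
    h=cv2.cvtColor(im,cv2.COLOR_BGR2HSV);m=cv2.inRange(h,(5,150,120),(16,255,255));n,l,s,c=cv2.connectedComponentsWithStats(m)
    return [(s[i,4],np.round(c[i],1)) for i in range(1,n) if s[i,4]>15 and 200<c[i][0]<440 and c[i][1]<180]
print(cap(a),cap(im))
dark=(im.max(2)<60)
for r in (125,140,155,170,185,200,215): 
    c=np.flatnonzero(dark[r,290:380])+290; print(r,c.min() if len(c) else None,c.max() if len(c) else None,len(c))
f=lambda x:cv2.resize(x[40:240,240:400],None,fx=2.5,fy=2.5)
cv2.imwrite('pics/e3c.png',np.hstack([f(a),f(im)]))
"
```

```text
eef_pos: [0.4727, -0.3486, 0.0494]
ft_force: [-19.4, -0.2, 10.0]
eef_pos: [0.4159, -0.3209, 0.2192]
ft_force: [0.3, -0.6, -0.0]
eef_pos: [0.5215, -0.1025, 0.217]
ft_force: [-0.4, 0.3, -0.2]
t 36.82 tcp [ 521.5 -102.5  217. ] yaw -87.8 tilt 0.19 q [-0.19  0.32  0.01  1.26  0.   -1.8 ] F [-0.4  0.3 -0.2] w 42.8 g 0.0
stud2_cap 0.55 [329.4 112.1] [ 514.4 -167.4]
pivot 0.89 [334.8  52.4] [ 512.4 -214.7]
caddy2_tub 0.77 [329.8 175.8] [ 510.7 -108.1]
caddy2_bar 0.63 [334.7 210.1] [ 510.5 -107.9]
handle 0.69 [161.8 110.5] [ 659.  -163.1]
[(np.int32(24), array([282.7,  70.3])), (np.int32(25), array([320.1,  82.6])), (np.int32(111), array([302.3, 112.5])), (np.int32(25), array([268.6, 122.6])), (np.int32(16), array([228.6, 161.5]))] [(np.int32(1053), array([231.3,  12.8])), (np.int32(127), array([314.8,  89.3])), (np.int32(28), array([342.5,  83.4])), (np.int32(117), array([329.2, 112.8])), (np.int32(22), array([233.8, 160.4])), (np.int32(27), array([288.6, 168.2]))]
125 336 350 15
140 335 348 14
155 335 346 12
170 335 345 8
185 333 344 4
200 332 334 3
215 331 341 6
```

View pics/e3c.png

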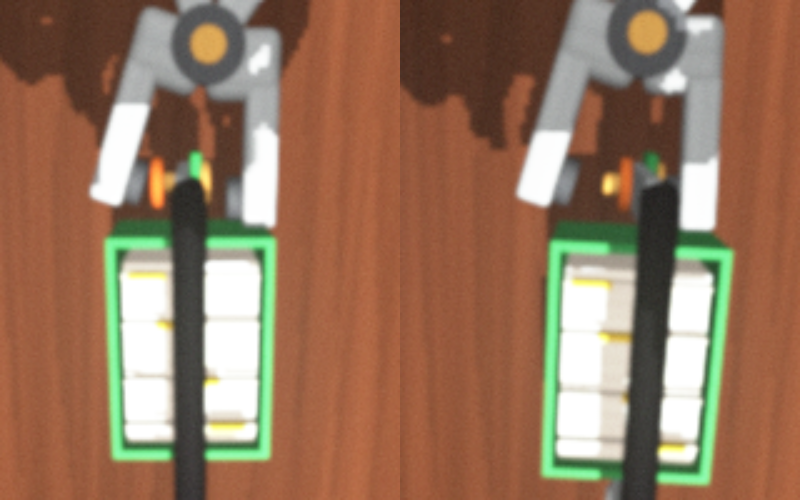

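Green has also clicked: the cap is against the ear and the pin shows. Regrasp and hang it on the middle hook.

```bash

python3 -m inch '[-15,-4,0,0,0,-0.035,50, -15,-4,-40,0,0,-0.035,50, -15,-4,-80,0,0,-0.035,50, -15,-4,-89,0,0,-0.035,50, -15,-4,-89,0,0,-0.035,50, -15,-4,-89,0,0,-0.035,50]' |sed -n '2p;4p'
python3 -m inch '[0,0,0,0,0,0,0, 0,0,0,0,0,0,0, 0,0,0,0,0,0,0, 0,0,0,0,0,0,0, 0,0,0,0,0,0,0, 0,0,0,0,0,0,0]' |tail -5
python3 -m inch '[2,0,30,0,0,0,0, 2,0,60,0,0,0,0, 0,0,90,0,0,0,0, 0,0,110,0,0,0,0, 0,0,110,0,0,0,0, 0,0,110,0,0,0,0]' |tail -5
python3 chk.py 2 .11 pics/f2.png
```

```text
eef_pos: [0.5043, -0.1088, 0.1279]
ft_force: [0.9, -0.2, 1.2]
eef_pos: [0.5065, -0.1086, 0.1295]
tool_rot: [-0.707, 0.707, -0.002, 0.002]
ft_force: [2.1, -0.3, 6.2]
grip_width: 0.0085
grasp_force: 59.6
eef_pos: [0.5043, -0.1083, 0.2378]
tool_rot: [-0.707, 0.707, -0.001, 0.0]
ft_force: [-0.1, -0.3, -3.4]
grip_width: 0.0085
grasp_force: 59.6
t 38.67 tcp [ 504.3 -108.3  237.8] yaw -90.0 tilt 0.08 q [-0.21  0.28  0.01  1.31 -0.   -1.78] F [-0.1 -0.3 -3.4] w 8.5 g 59.6
stud2_cap 0.58 [316.1 217.5] [ 505.6 -110.3]
stud2_cap 0.46 [306.8 132.4] [ 511.2 -166.4]
stud2_cap 0.2 [154.6 122.4] [ 603.8 -172.4]
pivot 0.75 [307.5  63.5] [ 513.5 -213.2]
caddy2_tub 0.75 [316.1 216.6] [ 505.7 -106.7]
caddy2_bar 0.9 [317.6 295.2] [ 504.6 -106.7]
handle 0.44 [304.4 132.7] [ 517.  -152.9]
```

```bash

python3 -m inch '[40,106,-10,0,0,0,0, 40,106,-30,0,0,0,0, 40,106,-30,0,0,0,0, 40,106,-30,0,0,0,0, 40,106,-30,0,0,0,0, 40,106,-30,0,0,0,0]' |tail -5
python3 -m inch '[25,0,0,0,0,0,0, 50,0,0,0,0,0,0, 75,0,0,0,0,0,0, 96,0,0,0,0,0,0, 96,0,0,0,0,0,0, 96,0,0,0,0,0,0]' |tail -5
python3 -m inch '[0,0,-10,0,0,0,0, 0,0,-20,0,0,0,0, 0,0,-28,0,0,0,0, 0,0,-30,0,0,0,0, 0,0,-30,0,0,0,0, 0,0,-30,0,0,0,0]' |tail -5
```

```text
eef_pos: [0.5438, -0.0023, 0.2067]
tool_rot: [0.707, -0.707, -0.0, 0.001]
ft_force: [-0.3, -0.7, -1.8]
grip_width: 0.0087
grasp_force: 59.6
eef_pos: [0.6406, -0.0039, 0.2068]
tool_rot: [-0.706, 0.708, 0.0, -0.0]
ft_force: [-0.5, -0.9, -2.4]
grip_width: 0.0083
grasp_force: 59.6
eef_pos: [0.6391, -0.0027, 0.179]
tool_rot: [-0.707, 0.707, -0.0, 0.0]
ft_force: [-3.6, -1.0, 6.8]
grip_width: 0.0087
grasp_force: 61.0
```

```bash

python3 -m inch '[0,0,0,0,0,0,20, 0,0,0,0,0,0,40, 0,0,0,0,0,0,40, 0,0,0,0,0,0,40, 0,0,0,0,0,0,40]'|tail -3
python3 -m inch '[0,0,25,0,0,0,40, 0,0,60,0,0,0,40, 0,0,95,0,0,0,40, -40,0,120,0,0,0,40, -80,30,140,0,0,0,40, -100,60,150,0,0,0,40, -120,90,150,0,0,0,40, -120,90,150,0,0,0,40]'|sed -n 2p
python3 -m inch '[-35,100,0,0,0,-0.9,50, -35,100,0,0,0,-0.9,50, -35,100,0,0,0,-0.9,50, -35,100,0,0,0,-0.9,50, -35,100,0,0,0,-0.9,50, -35,100,0,0,0,-0.9,50, -35,100,0,0,0,-0.9,50, -35,100,0,0,0,-0.9,50]'|tail -1
python3 -m inch '[-38,106,0,0,0,-0.9,50, -38,106,0,0,0,-0.9,50, -38,106,0,0,0,-0.9,50, -38,106,0,0,0,-0.9,50, -38,106,0,0,0,-0.9,50, -38,106,0,0,0,-0.9,50, -38,106,0,0,0,-0.9,50, -38,106,0,0,0,-0.9,50]'|tail -1
python3 -c "
from bars import *
bars('pics/b5.png',(3,))
P,o,im=snap('top',['caddy1_bar','caddy2_bar','caddy3_bar','caddy1_tub','caddy2_tub'],'pics/t2.png')
for n,c,uv in o: print(n,c,np.round(uv,1),np.round(ray(P,uv,.175)*1000,1))
snap('side',[],'pics/s2.png')"
```

```text
ft_force: [-0.0, 0.5, 0.5]
grip_width: 0.0338
grasp_force: 0.0
eef_pos: [0.5173, 0.0915, 0.3297]
grasp_force: 0.0
grasp_force: 0.0
t 42.93 tcp [447.2 293.9 326.8] yaw 166.6 tilt 0.04 q [ 0.58  0.3   0.27  1.54 -0.    0.82] F [-0.1 -0.5 -0.2] w 42.7 g 0.0
caddy3_bar 0.68 [321.5 175.1] [447.9 297.1]
stud3_cap 0.4 [306.9 109.9] [387.4 294.6]
caddy3_tub 0.66 [316.4 161.2] [451.9 290.6]
stick [410.  14.] 1771 mid [327.5 402.7] len 110.7 head 76.5
stick [320. 172.] 1060 mid [447.2 296.2] len 130.5 head 166.7
stick [552. 165.] 740 mid [489.8 516.5] len 107.4 head 113.3
caddy1_bar 0.62 [383.8 135. ] [ 640.2 -166.9]
caddy2_bar 0.86 [318.3 135.7] [637.3   4.5]
caddy3_bar 0.57 [215.5 210.9] [439.5 267.9]
caddy1_tub 0.73 [376.6 147.8] [ 606.2 -147.8]
caddy2_tub 0.93 [318.9 145.7] [610.9   2.8]
```

Both hung caddies read at their hooks at z = 0.175. The grey bar is at (447,296), heading 166.7°, so I'll grasp it.

```bash

python3 -m inch '[0,2,-140,0,0,0,50, 0,2,-140,0,0,0,50, 0,2,-140,0,0,0,50, 0,2,-140,0,0,0,50, 0,2,-199,0,0,0,50, 0,2,-199,0,0,0,50, 0,2,-199,0,0,0,50, 0,2,-199,0,0,0,50]' |tail -5
python3 -m inch '[0,0,0,0,0,0,0, 0,0,0,0,0,0,0, 0,0,0,0,0,0,0, 0,0,0,0,0,0,0, 0,0,0,0,0,0,0, 0,0,0,0,0,0,0]'|tail -5
python3 -m inch '[0,0,30,0,0,0,0, 0,0,60,0,0,0,0, 0,0,90,0,0,0,0, 0,0,110,0,0,0,0, 0,0,110,0,0,0,0, 0,0,110,0,0,0,0]'|tail -5
python3 chk.py 3 .11 pics/b6.png
```

```text
eef_pos: [0.4466, 0.2953, 0.1277]
tool_rot: [0.115, 0.993, -0.001, -0.001]
ft_force: [-0.0, 0.7, 0.5]
grip_width: 0.0429
grasp_force: 0.0
eef_pos: [0.4477, 0.296, 0.1295]
tool_rot: [0.115, 0.993, 0.001, 0.001]
ft_force: [-0.5, -1.5, 4.4]
grip_width: 0.0088
grasp_force: 60.8
eef_pos: [0.4476, 0.2961, 0.2389]
tool_rot: [0.115, 0.993, 0.001, 0.001]
ft_force: [0.3, -0.4, -2.9]
grip_width: 0.009
grasp_force: 59.8
t 45.15 tcp [447.6 296.1 238.9] yaw 166.8 tilt 0.13 q [0.58 0.32 0.07 1.32 0.   0.81] F [ 0.3 -0.4 -2.9] w 9.0 g 59.8
stud3_cap 0.62 [289.5 136.6] [391.5 290.8]
caddy3_tub 0.89 [309.  224.3] [455.8 287.4]
caddy3_bar 0.78 [319.9 300.8] [454.6 294.7]
```

View pics/b6.png

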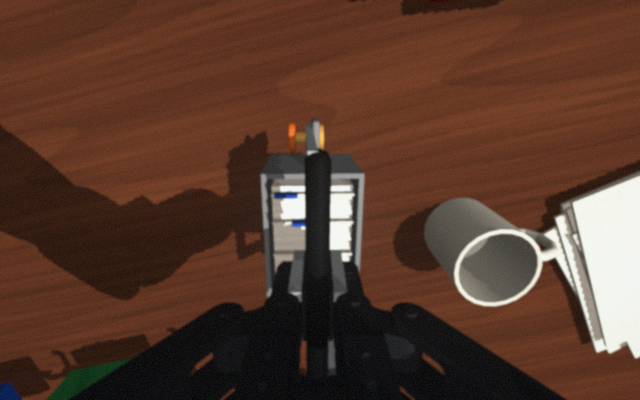

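Grey is held about 7 mm off-middle along the bar, with its bar end at row 155 against 135 to 143 before. I'll correct for that at the pliers.

```bash

python3 -m inch '[15,-200,0,0,0,0.91,0, 15,-200,0,0,0,0.91,0, 15,-200,0,0,0,0.91,0, 15,-200,0,0,0,0.91,0, 15,-200,0,0,0,0.91,0, 15,-200,0,0,0,0.91,0, 15,-200,0,0,0,0.91,0, 15,-200,0,0,0,0.91,0]' |tail -1
python3 -m inch '[49,-207,0,0,0,0.928,0, 49,-207,0,0,0,0.928,0, 49,-207,0,0,0,0.928,0, 49,-207,0,0,0,0.928,0, 49,-207,0,0,0,0.928,0, 49,-207,0,0,0,0.928,0, 49,-207,0,0,0,0.928,0, 49,-207,0,0,0,0.928,0]' |tail -5
python3 -m inch '[0,0,-25,0,0,0,0, 0,0,-51,0,0,0,0, 0,0,-51,0,0,0,0, 0,0,-51,0,0,0,0]' |tail -3
python3 chk.py 3 .06 pics/d5.png
```

```text
grasp_force: 59.9
eef_pos: [0.5111, -0.1135, 0.2374]
tool_rot: [0.72, -0.694, -0.001, 0.0]
ft_force: [-1.1, 0.2, -2.8]
grip_width: 0.0091
grasp_force: 59.7
ft_force: [-0.1, -0.4, -1.9]
grip_width: 0.0087
grasp_force: 59.7
t 47.17 tcp [ 509.5 -111.   185.7] yaw -88.0 tilt 0.3 q [-0.21  0.33 -0.06  1.19  0.   -1.82] F [-0.1 -0.4 -1.9] w 8.7 g 59.7
stud3_cap 0.48 [294.4 136.7] [ 525.3 -166.1]
pivot 0.72 [321.3  63.1] [ 509.6 -212.3]
caddy3_tub 0.61 [314. 227.] [ 511.4 -102.1]
caddy3_bar 0.71 [319.4 299.7] [ 508.9 -108.5]
```

```bash

python3 -m inch '[0,0,-25,0,0,0,0, 0,0,-50,0,0,0,0, 0,0,-56,0,0,0,0, 0,0,-59,0,0,0,0, 0,0,-59,0,0,0,0, 0,0,-59,0,0,0,0]'
python3 -m inch '[0,0,0,0,0,0,50, 0,0,0,0,0,0,50, 0,0,0,0,0,0,50, 0,0,0,0,0,0,50, 0,0,0,0,0,0,50]' |tail -2
python3 -m inch '[0,0,40,0,0,0,50, 0,0,80,0,0,0,50, 0,0,110,0,0,0,50, 0,0,110,0,0,0,50, 0,0,110,0,0,0,50, 0,0,110,0,0,0,50]' |tail -6
python3 chk.py 3 0 pics/d6.png
```

```text
clock: 48.02
eef_pos: [0.5115, -0.1113, 0.1293]
tool_rot: [0.719, -0.695, 0.0, -0.0]
ft_force: [-1.4, 0.2, -2.4]
grip_width: 0.0088
grasp_force: 61.0
grip_width: 0.0424
grasp_force: 0.0
clock: 48.93
eef_pos: [0.5109, -0.1112, 0.238]
tool_rot: [0.719, -0.695, -0.0, 0.0]
ft_force: [-0.0, 0.8, -0.4]
grip_width: 0.0427
grasp_force: 0.0
t 48.93 tcp [ 510.9 -111.2  238. ] yaw -88.0 tilt 0.01 q [-0.21  0.29  0.04  1.31  0.   -1.82] F [-0.   0.8 -0.4] w 42.7 g 0.0
stud3_cap 0.54 [300.3 121.7] [ 528.8 -165.2]
pivot 0.86 [319.4  68.9] [ 512.7 -211.6]
caddy3_tub 0.87 [314.  183.4] [ 514.2 -103. ]
caddy3_bar 0.97 [317.3 210.1] [ 511.1 -108.5]
```

```bash

python3 -m inch '[-99,-213,0,0,0,-0.3,0, -99,-213,0,0,0,-0.3,0, -99,-213,0,0,0,-0.3,0, -99,-213,0,0,0,-0.3,0, -99,-213,0,0,0,-0.3,0, -99,-213,0,0,0,-0.3,0, -99,-213,0,0,0,-0.3,0, -99,-213,0,0,0,-0.3,0]' |sed -n 2p
python3 -m inch '[0,0,-40,0,0,0,0, 0,0,-80,0,0,0,0, 0,0,-120,0,0,0,0, 0,0,-160,0,0,0,0, 0,0,-189,0,0,0,0, 0,0,-189,0,0,0,0, 0,0,-189,0,0,0,0]' | sed -n '2p;4p'
python3 -m inch '[6,-3,0,0,0,0,0, 12,-6,0,0,0,0,0, 17,-9,0,0,0,0,0, 17,-9,0,0,0,0,0]' | sed -n '2p;4p'
python3 -m inch '[5,-3,0,0,0,0,0, 10,-5,0,0,0,0,0, 15,-7,0,0,0,0,0, 20,-9,0,0,0,0,0, 20,-9,0,0,0,0,0]' | sed -n '2p;4p'
python3 -m inch '[2,-1,0,0,0,0,0, 4,-2,0,0,0,0,0, 4,-2,0,0,0,0,0]' | sed -n '2p;4p'
python3 -m inch '[2,-1,0,0,0,0,0, 4,-1,0,0,0,0,0, 4,-1,0,0,0,0,0]' | sed -n '2p;4p'
python3 -m inch '[2,-1,0,0,0,0,0, 4,-1,0,0,0,0,0, 4,-1,0,0,0,0,0]' | sed -n '2p;4p'
python3 -m inch '[2,-1,0,0,0,0,0, 4,-1,0,0,0,0,0, 4,-1,0,0,0,0,0]' | sed -n '2p;4p'
python3 -m inch '[2,0,0,0,0,0,0, 4,-1,0,0,0,0,0, 4,-1,0,0,0,0,0]' | sed -n '2p;4p'
python3 -m inch '[2,0,0,0,0,0,0, 4,0,0,0,0,0,0, 4,0,0,0,0,0,0]' | sed -n '2p;4p'
```

```text
eef_pos: [0.4112, -0.3255, 0.2378]
eef_pos: [0.4115, -0.3223, 0.0481]
ft_force: [0.9, -0.2, 0.8]
eef_pos: [0.4318, -0.335, 0.0515]
ft_force: [-0.3, 0.5, -0.1]
eef_pos: [0.4502, -0.3429, 0.0494]
ft_force: [-1.6, 0.2, 0.7]
eef_pos: [0.4532, -0.3441, 0.0491]
ft_force: [-1.7, 1.9, 1.3]
eef_pos: [0.4569, -0.3453, 0.049]
ft_force: [-2.0, 0.7, 0.5]
eef_pos: [0.4617, -0.3466, 0.0492]
ft_force: [-1.2, -0.1, -0.8]
eef_pos: [0.4657, -0.3476, 0.0493]
ft_force: [-1.5, 0.9, -1.5]
eef_pos: [0.4686, -0.3482, 0.0492]
ft_force: [-3.4, -0.9, 0.7]
eef_pos: [0.4705, -0.3484, 0.0491]
ft_force: [-9.5, 0.0, 4.1]
```

```bash

python3 -m inch '[2,0,0,0,0,0,0, 4,0,0,0,0,0,0, 6,0,0,0,0,0,0, 6,0,0,0,0,0,0]' | sed -n '2p;4p'
python3 -m inch '[-20,8,0,0,0,0,0, -50,24,0,0,0,0,0, -65,28,0,0,0,0,0, -65,28,0,0,0,0,0, -65,28,100,0,0,0,0, -65,28,190,0,0,0,0, -65,28,190,0,0,0,0, -65,28,190,0,0,0,0]' | sed -n '2p;4p'
python3 -m inch '[105,216,0,0,0,0.3,50, 105,216,0,0,0,0.3,50, 105,216,0,0,0,0.3,50, 105,216,0,0,0,0.3,50, 105,216,0,0,0,0.3,50, 105,216,0,0,0,0.3,50, 105,216,0,0,0,0.3,50, 105,216,0,0,0,0.3,50]' | sed -n '2p;4p'
python3 -c "
from chk import *
P,im=chk(3,0,'pics/e4.png')
dark=(im.max(2)<60)
for r in (125,140,155,170,185,200,215): 
    c=np.flatnonzero(dark[r,290:380])+290; print(r,c.min() if len(c) else None,c.max() if len(c) else None,len(c))
f=lambda x:cv2.resize(x[40:240,240:400],None,fx=2.5,fy=2.5)
cv2.imwrite('pics/e4c.png',np.hstack([f(cv2.imread('pics/d6.png')),f(im)]))
h=cv2.cvtColor(im,cv2.COLOR_BGR2HSV);m=cv2.inRange(h,(5,150,120),(16,255,255));n,l,s,c=cv2.connectedComponentsWithStats(m)
print([(s[i,4],np.round(c[i],1)) for i in range(1,n) if s[i,4]>15 and 290<c[i][0]<360 and c[i][1]<180])
"
```

```text
eef_pos: [0.4727, -0.3486, 0.0491]
ft_force: [-18.5, -1.2, 10.5]
eef_pos: [0.4159, -0.3208, 0.2189]
ft_force: [0.5, -2.0, -0.1]
eef_pos: [0.5215, -0.1025, 0.2167]
ft_force: [0.1, 0.1, -0.1]
t 54.45 tcp [ 521.5 -102.5  216.7] yaw -87.8 tilt 0.2 q [-0.19  0.32  0.01  1.26  0.   -1.8 ] F [ 0.1  0.1 -0.1] w 42.7 g 0.0
pivot 0.72 [340.4  56.1] [ 507.7 -212.1]
caddy3_tub 0.68 [329.2 180.7] [ 511.1 -103.4]
caddy3_bar 0.68 [339.3 212.7] [ 507.3 -106.2]
caddy3_bar 0.57 [338.9  55.9] [ 513.4 -204.7]
125 336 350 15
140 335 348 14
155 335 347 13
170 334 345 10
185 334 344 6
200 331 342 5
215 331 341 9
[(np.int32(148), array([314.8,  90.3])), (np.int32(26), array([342.5,  83.5])), (np.int32(111), array([329.4, 113.5]))]
```

Cap pixel (329,113) and bar columns match the clicked green caddy exactly, so grey has clicked. Regrasp and hang it on the +y hook.

```bash

python3 -m inch '[-15,-3,0,0,0,-0.035,50, -15,-3,-40,0,0,-0.035,50, -15,-3,-80,0,0,-0.035,50, -15,-3,-89,0,0,-0.035,50, -15,-3,-89,0,0,-0.035,50, -15,-3,-89,0,0,-0.035,50]' |sed -n '2p;4p'
python3 -m inch '[0,0,0,0,0,0,0, 0,0,0,0,0,0,0, 0,0,0,0,0,0,0, 0,0,0,0,0,0,0, 0,0,0,0,0,0,0, 0,0,0,0,0,0,0]' |tail -5
python3 -m inch '[2,0,30,0,0,0,0, 2,0,60,0,0,0,0, 0,0,90,0,0,0,0, 0,0,110,0,0,0,0, 0,0,110,0,0,0,0, 0,0,110,0,0,0,0]' |tail -5
python3 chk.py 3 .11 pics/f3.png
python3 -m inch '[20,200,0,0,0,0,0, 20,200,0,0,0,0,0, 20,200,0,0,0,0,0, 20,200,0,0,0,0,0, 20,200,0,0,0,0,0, 20,200,0,0,0,0,0, 20,200,0,0,0,0,0, 20,200,0,0,0,0,0]' |tail -5
python3 chk.py 3 .11 pics/f4.png
```

```text
eef_pos: [0.5043, -0.1078, 0.1276]
ft_force: [-0.2, 0.0, 1.0]
eef_pos: [0.5064, -0.1076, 0.1291]
tool_rot: [-0.707, 0.707, -0.002, 0.002]
ft_force: [1.5, -0.1, 6.5]
grip_width: 0.0086
grasp_force: 59.5
eef_pos: [0.5044, -0.1073, 0.2375]
tool_rot: [-0.707, 0.707, -0.001, 0.0]
ft_force: [-1.0, -0.7, -2.8]
grip_width: 0.0088
grasp_force: 59.7
t 56.3 tcp [ 504.4 -107.3  237.5] yaw -90.0 tilt 0.09 q [-0.21  0.28  0.01  1.3  -0.   -1.78] F [-1.  -0.7 -2.8] w 8.8 g 59.7
stud3_cap 0.51 [303.1 133.7] [ 513.6 -164.6]
pivot 0.78 [311.1  60.7] [ 510.4 -214.5]
caddy3_tub 0.73 [319.1 221.9] [ 503.6 -101.8]
caddy3_bar 0.91 [319.  296.3] [ 504.1 -105.3]
handle 0.31 [322.3 295.5] [499.5  26.7]
eef_pos: [0.5238, 0.0925, 0.2363]
tool_rot: [0.707, -0.707, -0.0, 0.001]
ft_force: [-0.8, -0.6, -2.8]
grip_width: 0.0088
grasp_force: 59.7
t 57.32 tcp [523.8  92.5 236.3] yaw -90.0 tilt 0.09 q [ 0.18  0.31  0.06  1.32 -0.   -1.4 ] F [-0.8 -0.6 -2.8] w 8.8 g 59.7
stud3_cap 0.46 [304.4 130.1] [531.9  32.9]
caddy3_tub 0.94 [315.9 220.9] [525.   96.8]
caddy3_bar 0.59 [318.7 294.3] [523.6  92.8]
```

```bash

python3 -m inch '[20,73,-10,0,0,0,0, 20,73,-29,0,0,0,0, 20,73,-29,0,0,0,0, 20,73,-29,0,0,0,0, 20,73,-29,0,0,0,0, 20,73,-29,0,0,0,0]' |tail -5
python3 -m inch '[25,0,0,0,0,0,0, 50,0,0,0,0,0,0, 75,0,0,0,0,0,0, 96,0,0,0,0,0,0, 96,0,0,0,0,0,0, 96,0,0,0,0,0,0]' |tail -5
python3 -m inch '[0,0,-10,0,0,0,0, 0,0,-20,0,0,0,0, 0,0,-28,0,0,0,0, 0,0,-30,0,0,0,0, 0,0,-30,0,0,0,0, 0,0,-30,0,0,0,0]' |tail -5
```

```text
eef_pos: [0.5443, 0.1649, 0.2086]
tool_rot: [-0.707, 0.708, -0.0, 0.0]
ft_force: [-0.6, -1.0, -1.2]
grip_width: 0.009
grasp_force: 59.5
eef_pos: [0.6409, 0.1643, 0.2081]
tool_rot: [-0.706, 0.708, -0.0, 0.0]
ft_force: [-1.1, -0.1, -2.1]
grip_width: 0.009
grasp_force: 59.5
eef_pos: [0.6391, 0.166, 0.1789]
tool_rot: [0.707, -0.707, -0.0, -0.0]
ft_force: [-2.8, 0.1, 4.7]
grip_width: 0.0085
grasp_force: 60.4
```

```bash

python3 -m inch '[0,0,0,0,0,0,20, 0,0,0,0,0,0,40, 0,0,0,0,0,0,40, 0,0,0,0,0,0,40, 0,0,0,0,0,0,40]'|tail -3
python3 -m inch '[0,0,25,0,0,0,40, 0,0,60,0,0,0,40, 0,0,95,0,0,0,40, -40,0,120,0,0,0,40, -80,0,140,0,0,0,40, -120,0,150,0,0,0,40, -160,0,150,0,0,0,40, -200,0,150,0,0,0,40]'|sed -n 2p
python3 -m inch '[-60,0,0,0,0,0,40, -60,0,0,0,0,0,40, -60,0,0,0,0,0,40, -60,0,0,0,0,0,40, -60,0,0,0,0,0,40]'|sed -n 2p
python3 -c "
from h import *
ps={'t':cam('top')}
P,o,im=snap('top',['caddy1_bar','caddy2_bar','caddy3_bar'])
for n,c,uv in o: print(n,c,np.round(uv,1),np.round(ray(P,uv,.175)*1000,1))
P2,o,im2=snap('side',['caddy1_bar','caddy2_bar','caddy3_bar','case_mid','mug_mid'])
for n,c,uv in o: print(n,c,np.round(uv,1),np.round(ray(P2,uv,.175)*1000,1))
a=cv2.resize(im[90:190,200:420],(792,300)); b=cv2.resize(im2[100:260,200:380],(338,300));
cv2.imwrite('pics/z.png',np.vstack([a,np.pad(b,((0,0),(0,454),(0,0)))]))"
```

```text
ft_force: [0.5, 0.6, 0.0]
grip_width: 0.0341
grasp_force: 0.0
eef_pos: [0.4434, 0.1657, 0.3289]
eef_pos: [0.3854, 0.1659, 0.3282]
caddy1_bar 0.7 [164.7 171.6] [540.6 401.5]
caddy2_bar 0.79 [320.4 135.7] [637.3  -1. ]
caddy2_bar 0.28 [377.2 145.9] [ 611.2 -149.4]
caddy3_bar 0.64 [253.3 138.7] [628.3 174. ]
caddy1_bar 0.93 [287.  143.4] [ 633.  -166.1]
caddy1_bar 0.79 [363.6 337.4] [291.2 514.3]
caddy2_bar 0.75 [276.1 177.5] [635.8  -0.7]
caddy3_bar 0.7 [264.6 217.9] [634.3 171. ]
case_mid 0.74 [296.8 126.1] [ 616.2 -260.6]
mug_mid 0.96 [273.6 319.8] [531.9 502.7]
```

View pics/z.png

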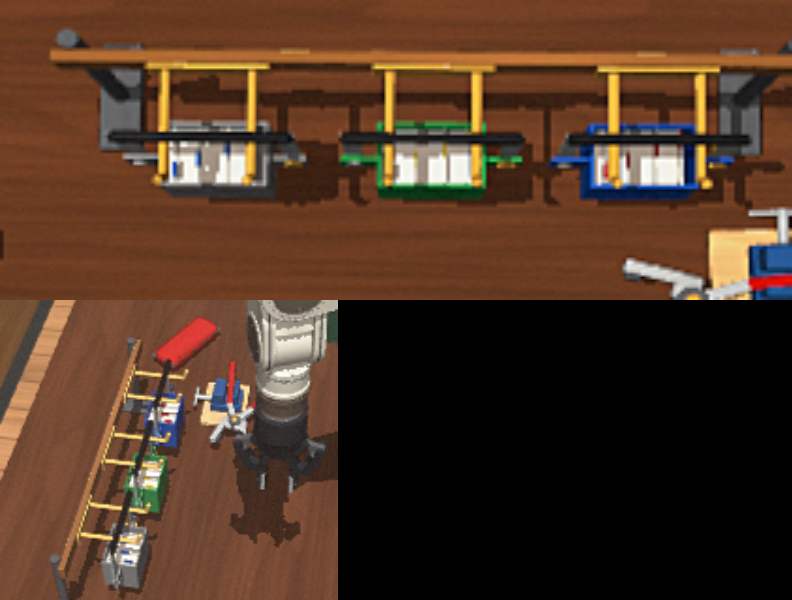

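All three bars lie across both prongs of their hooks: grey at (205,135), green at (432,138) and blue at (655,140) in the crop. The case and mug haven't moved, and the gripper is clear of everything.

```bash
python3 -c "
from workcell import bot
print(bot.job_done())"
```

```text
the job is handed in; nothing more can be done
None
```

I pressed all three studs home with the pliers, hung the blue, green and grey caddies one to a double hook with each bar on both prongs, left the mug and spectacle case where they were, and handed the job in.

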